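Set the stop of a sanding board and push the plaque home

ROBOT

A 6-joint arm with a two-finger parallel gripper is mounted at the origin on the work surface. World frame = base frame: x ahead of the robot, y to its left, z up, the work surface at z = 0. Lengths are in mm, angles in degrees, forces in N, time in s.
With the tool pointing down it reaches from about 250 to 800 mm from the base axis. Payload 8.5 kg.
Tool frame: the origin (TCP) lies midway between the tips of the shut fingers; the grasp point (between the pads) lies ctrl.hold_point_z behind it (ctrl.hold_point_z is the distance from the TCP to the grasp point, in mm); z points along the fingers, y is the line along which they close (so a half turn about z gives the same grasp; the last joint's range is limited). The gripper opens to 85 mm and grips with 20 to 120 N. Pads are 22 mm wide; open, the fingers measure 114 mm over their backs; the gripper's body (76 mm by 85 mm) begins 54 mm behind the grasp point. The pads swing forward as they close: fully open they stand 13 mm farther back than shut.
Start: joints at [-74.083, 13.648, -0.773, 75.585, 0, 90], TCP at [143.962, -504.83, 231.276] pointing down, gripper open.
Joint ranges: [-152.45, 152.45], [-59.26, 108.67], [-65.41, 83.53], [-104.44, 129.93], [-82.83, 76.93], [-180, 180]. Speed limits (degrees/s): [127.2, 127.2, 159.86, 180, 180, 180].

INTERFACE

Orientations are given as [roll, pitch, yaw] about the fixed x, y, z axes, in that order (R = Rz(yaw) Ry(pitch) Rx(roll)).
In Python, from rig import ctrl gives the robot as it stands.
- The arm moves only by the tool jog_arm, never from a script. Its argument "rows" is a list of rows, each a list of 7 numbers: the shift along the tool's x, y, z in mm, then the turn, a rotation vector about the tool's x, y, z in degrees, then the finger opening in mm, from 0 to 85.4. A call has 1 to 5 rows; each row shifts and turns the commanded pose from where the row before left it, along the tool's axes as they then stand; what a row does not reach is not made up. A row lasts 1/10 s, in which the tool goes at most 50 mm and 8.59 degrees, less where a joint would pass 70% of its speed; a pose out of reach is approached as far as the arm can. A call is refused whole if a number of a shift passes 50 or a number of a turn 8.59, either way. A call with a gripper value outside its range is refused whole. The fingers move at their own pace and stop on an object; the grip force is fixed at half the most. Time passes only in rows, so rows that do not move let the fingers close. It gives the time, the measured TCP pose, the force, the opening and the grip force at its end, in the units of the state.
- ctrl.get_state(): the state, without advancing time (a new reading comes with each control period).
- ctrl.snapshot(name): name is "scene" or "top" or "wrist"; returns a dict with "pixels" (384x512x3 uint8, red, green, blue), "camera_matrix" (3x3 intrinsics, pixels), "dist" ([k1, k2, p1, p2, k3] as OpenCV has them; the pictures are not rectified), "R" (3x3) and "t" (3): a world point X has camera coordinates R X + t; the wrist camera has in their place "T_tool_cam" (4x4, takes a point from camera to tool coordinates, whose origin is the TCP and whose axes are the flange's). Camera axes: x right, y down, z forward; pixel columns grow to the right and rows downward; lengths in mm; the calibration is good to about 2 mm. A picture is of the moment at which its call begins: read the wrist's pose just before it. There is no depth.
- ctrl.finish_job(): hands the job in; it is judged then, once.
The state is a dict: "t": time; "q": joint angles; "qd": joint speeds; "joint_torque": joint torques, N m; "tcp_pos": TCP position; "ee_rot": TCP orientation; "force": force on the tool from outside, world axes, zero at the start; "ft_torque": the same for the moment, N m; "width": finger opening in mm; "finger_force": force on a finger pad.
Only numpy, scipy, OpenCV 4.12 (cv2) and the standard library are available. Lean on these libraries where they do the work, as an engineer would, in place of code of your own. Each camera call takes 0.05 s, during which the arm holds its last target. There are 200 camera calls.

TASK

Roll the ribbed thumbwheel in the top of the grey housing until the stop's pointer is level with the marker clip on the fence, without pushing the stop itself. Then slide the wooden plaque, without lifting it, until its straight back edge is flush along the fence and its side is up against the stop, with the pointer still level with the clip. Do not shift the clip, the sanding block, the glue bottle or the brush.

Things in the scene. Friction and masses are not known exactly. Their poses are not given: they have to be found in the camera images.
- wheel_crest (a point): highest point of the black thumbwheel (fixed, at the rib tips, 104 mm above the table). Wheel 88 mm in diameter over its 18 ribs, 16 mm thick; core 80 mm, ribs 4 mm high and wide. It stands 16 mm proud of a slot 22 by 72 mm in the top of a grey housing 100 mm square. Axle 44 mm below, along this point's x; it rolls along y. Axes as fence_face
- thumbwheel (a joint): turn of the wheel, 0 to 3.6 rad; grows as its crest is rolled towards the board's -y (to the plaque) and moves the stop 20 mm per rad the same way; rolling back moves the stop back. Stays where it is left; needs about 2.5 N at the rim
- stop: aluminium stop bar sliding along the fence, 78 mm long in x, 20 mm in y, 37 mm high above the carpet. Origin: middle of the lower edge of its contact face, which looks to -y (to the plaque), at carpet level; axes as fence_face. Friction holds it against a push of about 5 N
- stop_pointer (a point): tip of the thin dark pointer on the stop, just above the fence top, on the stop's centre line, 10 mm behind (+y of) its contact face; axes as fence_face
- clip_mark (a point): steel marker clip, a saddle 16 mm wide on the back half of the fence top, with an upright dark fin 3 mm thick, 14 mm high above the fence; this point is in the fin's middle. Axes as fence_face: the pointer is level with the clip when both have the same y along the fence. Held by light friction
- fence_face (a point): middle of the inner face of the straight aluminium fence (440 mm long, 30 mm above the carpet), at carpet level, 18 mm above the table, on a fixed plywood sanding board 240 by 440 mm with a carpet top. Axes are the board's: y along the fence, wheel housing at the +y end, plaque at the -y end; x from the plaque into the fence; z up
- plaque: pale wooden plaque lying flat on the carpet, 100 mm in its x, 120 mm in its y, 22 mm thick, about 0.15 kg, smooth (friction about 0.35); origin: middle of its underside. Straight back edge at x = +50 mm; straight sides at y = +60 and -60 mm (x from -20 to +50 mm); scalloped front edge at x = -50 mm, its middle 84 mm straight
- plaque_center (a point): middle of the plaque, 11 mm above the carpet; axes as the plaque's
- plaque_back (a point): middle of the plaque's straight back edge, half-way up; this edge goes against the fence; axes as the plaque's
- plaque_side (a point): middle of the plaque's +y side, half-way up; this side goes against the stop; axes as the plaque's
- sanding_block: bystander: cork sanding block 110 by 60 by 32 mm, beside the housing; origin under its centre
- glue_bottle: bystander: white glue bottle 60 mm in diameter, 150 mm tall, beyond the fence; origin under its centre
- brush: bystander: bench brush 180 mm long, lying beyond the board's -y end; origin under its middle
Not all that is in view belongs to the job. Of the things shaped like the plaque, the wooden one is meant.

How it is judged (in metres and radians):
On the way, in this order (a step that is already met when the one before it is completed fails the run):
1. the stop's pointer is level with the marker clip (within 2.5 mm) (y of stop_pointer in the frame of clip_mark between -0.0025 and 0.0025 m), for 0.3 s.
2. the plaque lies flush against fence and stop (y of plaque_side in the frame of stop between -0.003 and 0.003 m and x of plaque_back in the frame of fence_face above -0.003 m and angle between the y axis of plaque_back and the y axis of fence_face, either way round below 0.035 rad and angle between plaque_center's own z axis and vertical below 0.05 rad), for 0.2 s.
At the end, for the whole second after the job is handed in: The stop's pointer is level with the marker clip within 2.5 mm along the fence; the plaque lies flat and at rest on the carpet, its back edge within 3 mm of the fence and parallel to it within 2 degrees, its side within 3 mm of the stop (all of step 1 and all of step 2 and linear speed of plaque below 0.01 m/s); the robot touches nothing.
It fails at once if the robot pushes the stop itself (over 1 N) (contact force between any of the fingers, the arm and stop above 1 N).
It fails at once if the plaque is lifted off the carpet by more than 15 mm (height (world z) of plaque_center above 0.044 m).
It fails at once if the marker clip is shifted by more than 3 mm (distance of clip_mark from where it was at the start of the episode above 0.003 m).
It fails at once if the sanding block, glue bottle or brush is moved by more than 30 mm (distance of any of sanding_block, glue_bottle, brush from where it was at the start of the episode above 0.03 m).
It also fails if it takes over 64 s, if anything falls off the work surface, if the arm or the gripper's body presses on something with over 40 N, if the wrist force passes 120 N, or if a joint passes its speed limit or range.

## Working session

There is one attempt and no reset: what is moved stays moved. The work goes in short steps, Python scripts to look and compute and a tool call to move; the robot and the scene stay as the last step left them, time stands still between calls to the robot, and variables do not carry over. Pictures are saved under pics/ and viewed, at most 10 in all, crops included, and the job is handed in when it is done.

Besides the shell and the picture viewer there is one more tool, called by a JSON object that holds its "fn" and its "kwargs", one argument or row to a line. jog_arm: Moves the arm, as the interface text tells. Its arguments: {"type":"object","properties":{"rows":{"type":"array","items":{"type":"array","items":{"type":"number"}}}},"required":["rows"]}

```bash
ls; mkdir -p pics
python3 - <<'E'
from rig import ctrl
import cv2,pickle,numpy as np
print(ctrl.get_state(), ctrl.hold_point_z)
d={}
for n in("scene","top"):
    s=ctrl.snapshot(n); d[n]=s; cv2.imwrite(f"pics/{n}0.png",s["pixels"][:,:,::-1]); print(n,np.round(s["camera_matrix"],1).tolist(),s["dist"],(-s["R"].T@s["t"]).round())
pickle.dump(d,open("s0.pkl","wb"))
E
```

```text
pics
{'t': 0.0, 'q': array([-7.40829537e+01,  1.36814147e+01, -8.16649840e-01,  7.55842629e+01,
        3.45957742e-04,  8.99991484e+01]), 'qd': array([ 0.06446067,  0.05365218, -0.04814884, -0.12425345, -0.08048851,
        0.07989008]), 'joint_torque': array([-4.47704188e-04, -5.38786840e+01,  3.46439302e+01,  1.84596068e-02,
        2.43403241e-05, -3.96713318e-06]), 'tcp_pos': array([ 143.86740952, -504.47401171,  230.67542377]), 'ee_rot': array([-1.79917673e+02, -3.47181032e-04,  1.59178974e+01]), 'force': array([ 0.71868425, -0.57547211, -0.6060064 ]), 'ft_torque': array([0.02278254, 0.00907716, 0.02149948]), 'finger_force': 0.0, 'width': 85.61075684023706} 18.700000000000003
scene [[417.9, 0.0, 250.7], [0.0, 417.9, 184.9], [0.0, 0.0, 1.0]] [-0.11312547  0.          0.          0.          0.        ] [1394. -565.  805.]
top [[482.5, 0.0, 258.0], [0.0, 482.5, 190.1], [0.0, 0.0, 1.0]] [-0.08309653  0.          0.          0.          0.        ] [ 334.   44. 1268.]
```

View pics/top0.png

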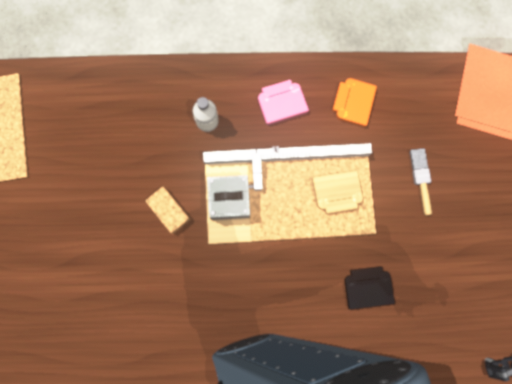

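View pics/scene0.png

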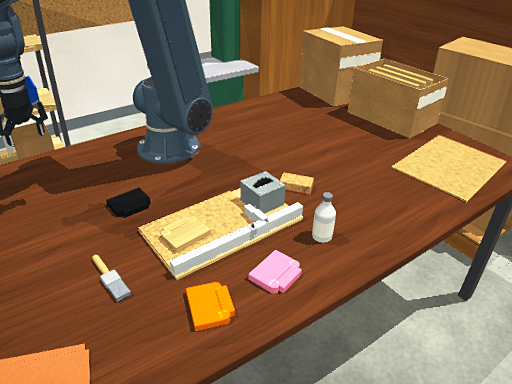

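The top view shows the fence (204–371, ~153), the housing with its wheel (229,197), the stop (258,170), the clip near (276,150) and the wooden plaque (338,192). Image up is +x, left is +y.

```bash
cat > h.py <<'E'
import numpy as np,cv2
from scipy.spatial.transform import Rotation as Ro
def cam(s,st=None):
    if "R" in s: return s["R"],np.asarray(s["t"]).ravel()
    T=np.eye(4);T[:3,:3]=Ro.from_euler("xyz",st["ee_rot"],degrees=True).as_matrix();T[:3,3]=st["tcp_pos"]
    M=np.linalg.inv(T@s["T_tool_cam"]);return M[:3,:3],M[:3,3]
def ray(s,uv,st=None):
    R,t=cam(s,st);p=cv2.undistortPoints(np.array([[uv]],float),s["camera_matrix"],np.array(s["dist"]))[0,0]
    d=R.T@np.array([p[0],p[1],1]);return -R.T@t,d/np.linalg.norm(d)
def onz(s,uv,z,st=None):
    c,d=ray(s,uv,st);return c+d*(z-c[2])/d[2]
def tri(rays):
    A=sum(np.eye(3)-np.outer(d,d) for c,d in rays);b=sum((np.eye(3)-np.outer(d,d))@c for c,d in rays)
    return np.linalg.solve(A,b)
def proj(s,X,st=None):
    R,t=cam(s,st);return cv2.projectPoints(np.array([X],float),cv2.Rodrigues(R)[0],t,s["camera_matrix"],np.array(s["dist"]))[0][0,0]
E
python3 - <<'E'
import pickle,cv2,numpy as np
from h import *
d=pickle.load(open("s0.pkl","rb"));t=d["top"];s=d["scene"]
a=cv2.resize(t["pixels"][135:250,195:385],None,fx=4,fy=4,interpolation=cv2.INTER_CUBIC)
b=cv2.resize(s["pixels"][165:280,130:320],None,fx=4,fy=4,interpolation=cv2.INTER_CUBIC)
cv2.imwrite("pics/topc.png",a[:,:,::-1][:460]);cv2.imwrite("pics/scenec.png",b[:,:,::-1])
for n,uv,z in(("fenceL",(204,161),48),("fenceR",(371,155),48),("wheel",(229,196),104),("clip",(276,150),55),("plaque",(338,192),40)):print(n,onz(t,uv,z).round())
E
```

```text
fenceL [623. 150.  48.]
fenceR [ 632. -288.   48.]
wheel [521.  84. 104.]
clip [648. -37.  55.]
plaque [ 537. -196.   40.]
```

View pics/topc.png

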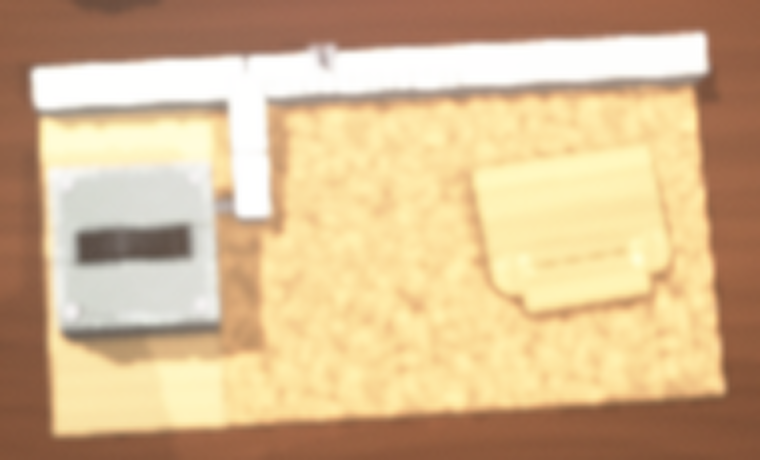

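View pics/scenec.png

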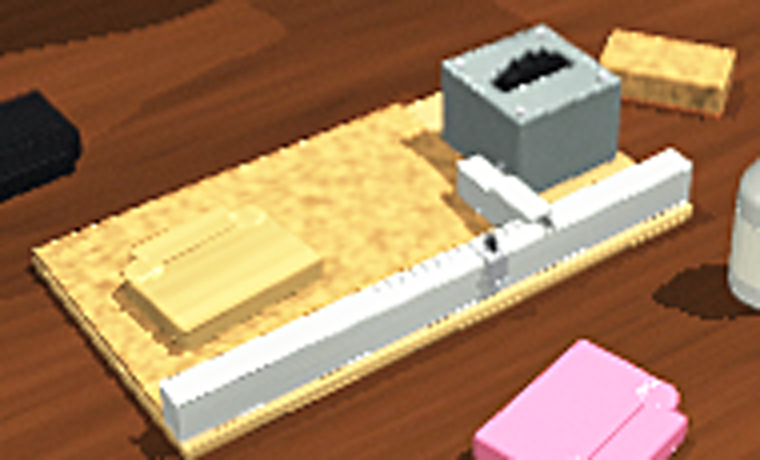

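Pointer tip at top-crop (245,62), clip fin at (322,55), wheel slot centre (134,244). The plaque is about 5° askew to the fence, with its scalloped edge facing the robot. Next I'll fit the fence line and plan the move above the wheel.

```bash
cat >> h.py <<'E'
def plan(pos,yaw,tilt=0,st=None,lin=48,ang=8.4):
    """rows to go straight to TCP pos, tool down; yaw about z, tilt = turn about tool y"""
    from rig import ctrl
    st=st or ctrl.get_state()
    R0=Ro.from_euler("xyz",st["ee_rot"],degrees=True);R1=Ro.from_euler("xyz",[180,0,yaw],degrees=True)*Ro.from_rotvec([0,tilt,0],degrees=True)
    p0=np.array(st["tcp_pos"]);v=(R0.inv()*R1).as_rotvec(degrees=True)
    n=int(max(1,np.ceil(np.linalg.norm(pos-p0)/lin),np.ceil(np.linalg.norm(v)/ang)));dp=(np.array(pos)-p0)/n;rows=[]
    for i in range(n):
        R=R0*Ro.from_rotvec(v*i/n,degrees=True)
        rows.append(np.r_[R.inv().apply(dp),v/n].round(1).tolist())
    print(n);[print(r) for r in rows]
E
python3 - <<'E'
import pickle
from h import *
d=pickle.load(open("s0.pkl","rb"));t=d["top"];s=d["scene"]
g=t["pixels"].astype(int).sum(2)
pts=[]
for u in list(range(210,250))+list(range(285,365)):
    col=g[135:175,u]; w=np.where(col>690)[0]
    if len(w): pts.append((u,135+w.min()-.5,135+w.max()+.5))
P=np.array(pts)
for k in(1,2):
    W=np.array([onz(t,(p[0],p[k]),48)[:2] for p in P]);l=cv2.fitLine(W.astype(np.float32),cv2.DIST_HUBER,0,.01,.01).ravel();print(k,l, np.degrees(np.arctan(-l[0]/l[1])))
print("ptr",onz(t,(256.2,150.5),50),"clip",onz(t,(275.5,149),58))
sc=lambda u,v:(130+u/4,165+v/4)
tc=lambda u,v:(195+u/4,135+v/4)
print("clip tri",tri([ray(t,tc(322,55)),ray(s,sc(490,243))]),"ptr",tri([ray(t,tc(245,62)),ray(s,sc(545,220))]),"wheel",tri([ray(t,tc(134,244)),ray(s,sc(534,70))]))
plan([520,84,200],91.5)
E
```

```text
1 [ 3.3701312e-02 -9.9943197e-01  6.5625549e+02 -8.2260078e+01] 1.9313086
2 [ 1.5809512e-01 -9.8742390e-01  6.1536481e+02 -6.4890839e+01] 9.096348
ptr [648.36071018  13.79201984  50.        ] clip [649.45917422 -36.03851349  58.        ]
clip tri [649.98878441 -36.93089729  56.6063214 ] ptr [647.05628891  13.08164256  53.31822874] wheel [524.76252341  87.27913352  87.97138884]
15
[34.9, -30.9, 2.1, -0.0, -0.0, -5.0]
[37.4, -27.7, 2.1, -0.0, -0.0, -5.0]
[39.7, -24.3, 2.1, -0.0, -0.0, -5.0]
[41.7, -20.7, 2.1, -0.0, -0.0, -5.0]
[43.4, -16.9, 2.1, -0.0, -0.0, -5.0]
[44.7, -13.1, 2.1, -0.0, -0.0, -5.0]
[45.7, -9.1, 2.1, -0.0, -0.0, -5.0]
[46.3, -5.1, 2.1, -0.0, -0.0, -5.0]
[46.6, -1.0, 2.1, -0.0, -0.0, -5.0]
[46.5, 3.1, 2.1, -0.0, -0.0, -5.0]
[46.0, 7.2, 2.1, -0.0, -0.0, -5.0]
[45.2, 11.2, 2.1, -0.0, -0.0, -5.0]
[44.0, 15.1, 2.1, -0.0, -0.0, -5.0]
[42.5, 18.9, 2.0, -0.0, -0.0, -5.0]
[40.7, 22.6, 2.0, -0.0, -0.0, -5.0]
```

{"fn": "jog_arm", "kwargs": {
  "rows": [
    [34.9,-30.9,2,0,0,-5,85],
    [37.4,-27.7,2,0,0,-5,85],
    [39.7,-24.3,2,0,0,-5,85],
    [41.7,-20.7,2,0,0,-5,85],
    [43.4,-16.9,2,0,0,-5,85]
  ]
}}

```text
t: 0.6
tcp_pos: [269.9, -307.1, 221.0]
ee_rot: [-180.0, -0.0, 41.1]
force: [0.4, -0.6, 0.7]
width: 85.0
finger_force: 0.0
```

{"fn": "jog_arm", "kwargs": {
  "rows": [
    [44.7,-13,2,0,0,-5,85],
    [45.7,-9,2,0,0,-5,85],
    [46.3,-5,2,0,0,-5,85],
    [46.6,-1,2,0,0,-5,85],
    [46.5,3,2,0,0,-5,85]
  ]
}}

```text
t: 1.1
tcp_pos: [396.5, -111.3, 211.2]
ee_rot: [180.0, -0.0, 66.1]
force: [1.0, -0.9, 0.1]
width: 84.9
finger_force: 0.0
```

{"fn": "jog_arm", "kwargs": {
  "rows": [
    [46,7.2,2,0,0,-5,40],
    [45.2,11.2,2,0,0,-5,40],
    [44,15.1,2,0,0,-5,40],
    [42.5,18.9,2,0,0,-5,40],
    [40.7,22.6,2,0,0,-5,40]
  ]
}}

```text
t: 1.6
tcp_pos: [523.4, 83.9, 201.0]
ee_rot: [-180.0, 0.0, 91.1]
force: [1.2, -1.2, 0.2]
width: 39.9
finger_force: 0.0
```

Run:
```python
from rig import ctrl
import pickle
from h import *
st=ctrl.get_state();print({k:np.round(st[k],2) for k in("t","tcp_pos","ee_rot","width","q")})
s=ctrl.snapshot("wrist");pickle.dump((s,st),open("w1.pkl","wb"));cv2.imwrite("pics/w1.png",s["pixels"][:,:,::-1])
print(s["T_tool_cam"].round(2).tolist(), proj(s,[521,85,104],st))
```

```text
{'t': np.float64(1.6), 'tcp_pos': array([523.39,  83.87, 200.96]), 'ee_rot': array([-179.98,    0.  ,   91.14]), 'width': np.float64(39.91), 'q': array([ 9.1 , 14.84, -3.64, 71.55, -0.  , 97.96])}
[[0.0, -0.96, -0.29, 74.14], [1.0, -0.0, 0.0, -0.94], [-0.0, -0.29, 0.96, -142.68], [0.0, 0.0, 0.0, 1.0]] [245.54424011 190.12924218]
```

View pics/w1.png

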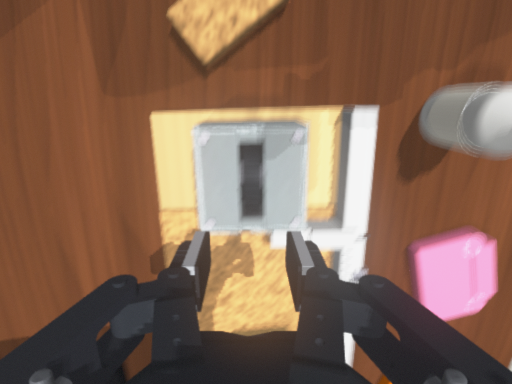

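The wrist view shows the housing top (195–307, 122–232), the wheel slot (241–262, 143–218) with its centre near (251,180), and the stop at lower right (300,240). I'll triangulate the wheel centre.

Run:
```python
import pickle
from h import *
d=pickle.load(open("s0.pkl","rb"));t=d["top"];s=d["scene"]
w,st=pickle.load(open("w1.pkl","rb"))
def dark(im,x0,y0,x1,y1,th):
    m=(im[y0:y1,x0:x1].max(2)<th).astype(np.uint8);n,l,S,C=cv2.connectedComponentsWithStats(m);i=1+S[1:,4].argmax()
    r=cv2.minAreaRect(np.argwhere(l==i)[:,::-1].astype(np.float32));return np.array(r[0])+[x0,y0],r,S[i]
for th in(80,100):
  a=dark(w["pixels"],215,130,290,226,th);b=dark(t["pixels"],212,183,246,210,th);c=dark(s["pixels"],245,170,280,192,th);print(a,b,c)
  for z in(88,104):print(z,onz(w,a[0],z,st),onz(t,b[0],z))
  print(tri([ray(w,a[0],st),ray(t,b[0])]),tri([ray(w,a[0],st),ray(t,b[0]),ray(s,c[0])]))
# housing corners in wrist
for uv in((196,124),(307,124),(200,232),(306,231)):print(onz(w,uv,88,st).round(1))
```

```text
Traceback (most recent call last):
ValueError: attempt to get argmax of an empty sequence
```

Run:
```python
import pickle
from h import *
d=pickle.load(open("s0.pkl","rb"));t=d["top"];s=d["scene"]
w,st=pickle.load(open("w1.pkl","rb"))
def dark(im,x0,y0,x1,y1):
    g=cv2.cvtColor(im,cv2.COLOR_RGB2GRAY)[y0:y1,x0:x1];th,m=cv2.threshold(g,0,255,cv2.THRESH_BINARY_INV+cv2.THRESH_OTSU)
    n,l,S,C=cv2.connectedComponentsWithStats(m);i=1+S[1:,4].argmax()
    r=cv2.minAreaRect(np.argwhere(l==i)[:,::-1].astype(np.float32));print(th,r,S[i]);return np.array(r[0])+[x0,y0]
a=dark(w["pixels"],215,130,290,226);b=dark(t["pixels"],212,185,244,208);c=dark(s["pixels"],250,175,277,188)
for z in(88,104):print(z,onz(w,a,z,st),onz(t,b,z))
print(tri([ray(w,a,st),ray(t,b)]),tri([ray(w,a,st),ray(t,b),ray(s,c)]))
for uv in((196,124),(307,124),(200,232),(306,231)):print(onz(w,uv,88,st).round(1))
```

```text
139.0 ((36.5, 48.0), (78.0, 25.0), 90.0) [  24    9   26   79 1813]
153.0 ((15.981294631958008, 10.625935554504395), (8.339582443237305, 28.364566802978516), 87.1375961303711) [  2   6  29  10 244]
111.0 ((11.844827651977539, 6.3620686531066895), (6.8707275390625, 19.869401931762695), 68.19859313964844) [  3   2  20  11 111]
88 [526.10401545  91.53798951  88.        ] [524.79012059  87.13649488  88.        ]
104 [525.78619291  95.69729912 104.        ] [522.2039301   86.55512311 104.        ]
[526.69591859  87.78780926  74.20291234] [523.89338675  88.12719976  90.22093516]
[477.9 137.9  88. ]
[572.1 139.9  88. ]
[478.7  37.9  88. ]
[578.9  40.9  88. ]
```

Run:
```python
from h import *
b=np.array([-.033,.999,0]);A=np.array([526,88.5,60.])
al=np.radians(20);plan(A+66*(np.sin(al)*b+np.cos(al)*np.array([0,0,1])),91.9,-20)
```

```text
3
[7.4, -0.4, 26.1, 0.0, -6.7, -0.1]
[10.4, -0.4, 25.0, 0.0, -6.7, -0.1]
[13.3, -0.4, 23.6, 0.0, -6.7, -0.1]
```

{"fn": "jog_arm", "kwargs": {
  "rows": [
    [7.4,-0.4,26.1,0,-6.7,0,40],
    [10.4,-0.4,25,0,-6.7,0,40],
    [13.3,-0.4,23.6,0,-6.7,0,40],
    [0,0,0,0,0,0,40]
  ]
}}

```text
t: 2.05
tcp_pos: [519.0, 106.1, 118.6]
ee_rot: [-179.6, 20.4, 91.3]
force: [0.1, -0.4, 1.0]
width: 40.1
finger_force: 0.0
```

Run:
```python
from rig import ctrl
import pickle
from h import *
st=ctrl.get_state();print({k:np.round(st[k],2) for k in("t","tcp_pos","ee_rot","width","q")})
s=ctrl.snapshot("wrist");pickle.dump((s,st),open("w2.pkl","wb"));im=s["pixels"][:,:,::-1].copy()
cv2.imwrite("pics/w2.png",im)
print(proj(s,[526,88.5,104],st),proj(s,[526,88.5,88],st),proj(s,st["tcp_pos"],st))
```

```text
{'t': np.float64(2.05), 'tcp_pos': array([519.05, 106.09, 118.6 ]), 'ee_rot': array([-179.56,   20.39,   91.31]), 'width': np.float64(40.06), 'q': array([ 22.32,  23.19,  -7.01,  67.83, -18.81, 112.42])}
[259.81428186 246.8649472 ] [259.15986836 228.32130946] [249.0531205  245.04148429]
```

View pics/w2.png

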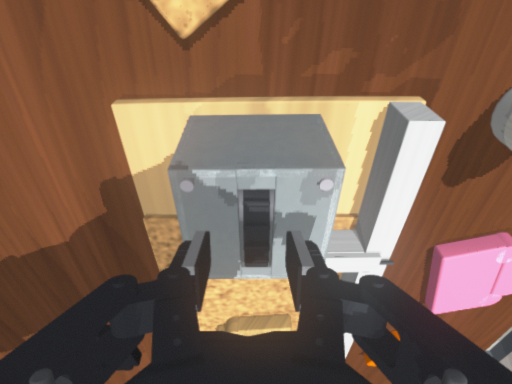

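The wheel is seen at column 257 (predicted 259), slot rows 190–268, so the estimate is good to about 1 mm. The tool sits 6 mm off in x. Correct and go in.

Run:
```python
from h import *
plan([525,101.5,95.7],91.9,-20,lin=10)
```

```text
3
[1.6, 1.7, 8.2, -0.2, 0.1, -0.2]
[1.5, 1.7, 8.3, -0.2, 0.1, -0.2]
[1.5, 1.7, 8.3, -0.2, 0.1, -0.2]
```

{"fn": "jog_arm", "kwargs": {
  "rows": [
    [1.5,2,4,-0.2,0.1,-0.2,40],
    [1.5,1.7,10,-0.2,0.1,-0.2,40],
    [1.5,1.5,10.5,-0.2,0.1,-0.2,40],
    [0,0,0,0,0,0,24]
  ]
}}

```text
t: 2.5
tcp_pos: [526.5, 98.6, 98.3]
ee_rot: [179.6, 19.8, 91.4]
force: [-0.7, -0.6, -0.0]
width: 27.1
finger_force: 0.0
```

{"fn": "jog_arm", "kwargs": {
  "rows": [
    [0,0,0,0,0,0,12],
    [0,0,0,0,0,0,12],
    [0,0,0,0,0,0,12]
  ]
}}

```text
t: 2.8
tcp_pos: [524.4, 98.9, 98.9]
ee_rot: [179.9, 19.8, 91.6]
force: [-7.8, -2.0, 1.4]
width: 12.4
finger_force: 22.9
```

{"fn": "jog_arm", "kwargs": {
  "rows": [
    [0,0,0,0,0,0,8],
    [0,0,0,0,0,0,8],
    [0,0,0,0,0,0,8]
  ]
}}

```text
t: 3.1
tcp_pos: [524.5, 99.0, 99.0]
ee_rot: [179.8, 19.8, 91.6]
force: [-9.7, -1.4, 2.9]
width: 9.0
finger_force: 45.4
```

{"fn": "jog_arm", "kwargs": {
  "rows": [
    [-2.8,0,0.1,0,4,0,8],
    [-5.6,0,0.4,0,8,0,8],
    [0,0,0,0,0,0,8]
  ]
}}

```text
t: 3.4
tcp_pos: [524.7, 89.7, 101.3]
ee_rot: [179.8, 7.5, 91.5]
force: [-7.2, 1.8, -0.6]
width: 9.1
finger_force: 43.7
```

Run:
```python
from rig import ctrl
import pickle
from h import *
d=pickle.load(open("s0.pkl","rb"))
out=[]
for n in("scene","top"):
    s=ctrl.snapshot(n);p=s["pixels"];d[n+"1"]=s
    x0,y0,x1,y1=(220,160,300,240) if n=="scene" else (195,140,290,215)
    for q in(d[n]["pixels"],p): out.append(cv2.resize(q[y0:y1,x0:x1],(400,300),interpolation=cv2.INTER_CUBIC))
cv2.imwrite("pics/c1.png",np.vstack([np.hstack(out[:2]),np.hstack(out[2:])])[:,:,::-1])
```

```text
(no output)
```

View pics/c1.png

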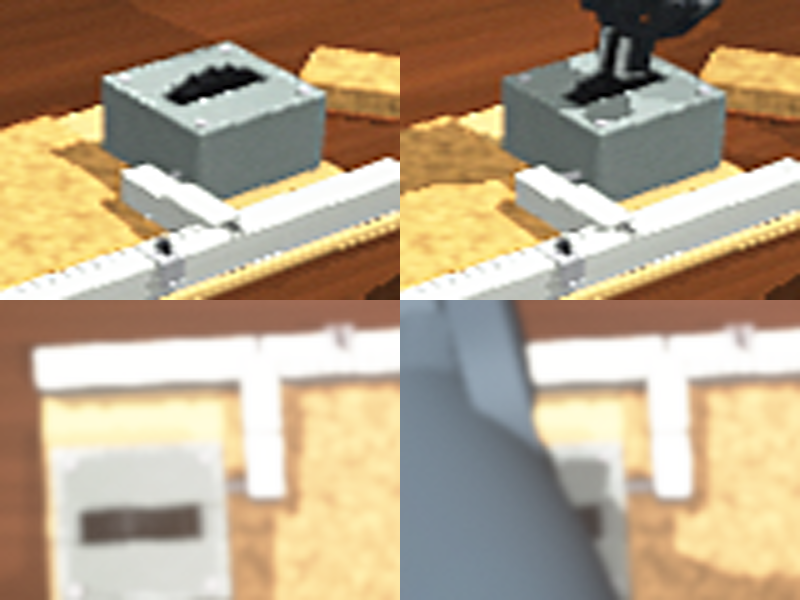

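The crop pair shows that the stop moved with the wheel (scene pointer 240→232, top 259→268), about 4–5 mm. The grip drives the wheel, so I'll finish the stroke.

{"fn": "jog_arm", "kwargs": {
  "rows": [
    [-5.7,0,0.4,0,8,0,8],
    [-5.7,0,0.4,0,8,0,8],
    [-5.7,0,0.4,0,8,0,8],
    [-3,0,0.1,0,4,0,8],
    [0,0,0,0,0,0,8]
  ]
}}

```text
t: 4.0
tcp_pos: [525.4, 69.9, 98.3]
ee_rot: [179.9, -20.4, 91.5]
force: [-7.5, -0.9, 2.9]
width: 8.9
finger_force: 46.4
```

{"fn": "jog_arm", "kwargs": {
  "rows": [
    [0,0,0,0,0,0,36],
    [0,0,0,0,0,0,36],
    [0,0,-12,0,0,0,36]
  ]
}}

```text
t: 4.3
tcp_pos: [527.3, 68.1, 109.5]
ee_rot: [179.6, -20.2, 91.8]
force: [-0.1, -0.0, -0.9]
width: 36.0
finger_force: 0.0
```

```bash
cat > look.py <<'E'
from rig import ctrl
import pickle,sys
from h import *
s=ctrl.snapshot("scene");pickle.dump(s,open("sc.pkl","wb"))
s0=pickle.load(open("s0.pkl","rb"))["scene"]
f=np.array([.033,-.999,0]) # travel direction
P0=np.array([647.5,13.3,52.])
# template of the stop arm (bright bar end) from first picture, tracked along its travel
g0=cv2.cvtColor(s0["pixels"],cv2.COLOR_RGB2GRAY).astype(np.float32);g1=cv2.cvtColor(s["pixels"],cv2.COLOR_RGB2GRAY).astype(np.float32)
T=g0[190:216,241:266]
S=g1[180:250,205:275];r=cv2.matchTemplate(S,T,cv2.TM_CCOEFF_NORMED);_,v,_,(u,w)=cv2.minMaxLoc(r)
def sub(a,b,c):return .5*(a-c)/(a-2*b+c)
du=sub(*r[w,u-1:u+2]) ;dv=sub(*r[w-1:w+2,u])
sh=np.array([u+205-241+du,w+180-190+dv])
q0=proj(s0,P0)
tt=np.linspace(-5,70,751);e=[np.linalg.norm(proj(s0,P0+f*k)-q0-sh) for k in tt];i=int(np.argmin(e))
print("score",round(float(v),3),"shift px",sh.round(2),"travel mm",tt[i].round(1),"resid",round(e[i],2))
E
python3 look.py
python3 - <<'E'
from h import *
b=np.array([-.033,.999,0]);A=np.array([524.5,88.5,60.])
al=np.radians(22)
plan(A+53*(np.sin(al)*b+np.cos(al)*np.array([0,0,1])),91.9,-22)
E
```

```text
score 0.762 shift px [-1.2   2.79] travel mm 7.5 resid 2.03
6
[6.2, -0.6, 2.8, 0.1, -7.0, -0.0]
[6.5, -0.6, 2.0, 0.1, -7.0, -0.0]
[6.7, -0.6, 1.2, 0.1, -7.0, -0.0]
[6.8, -0.6, 0.3, 0.1, -7.0, -0.0]
[6.8, -0.6, -0.5, 0.1, -7.0, -0.0]
[6.7, -0.6, -1.3, 0.1, -7.0, -0.0]
```

{"fn": "jog_arm", "kwargs": {
  "rows": [
    [6.2,-0.6,2.8,0,-7,0,36],
    [6.5,-0.6,2,0,-7,0,36],
    [6.7,-0.6,1.2,0,-7,0,36],
    [6.8,-0.6,0.3,0,-7,0,36],
    [6.8,-0.6,-0.5,0,-7,0,36]
  ]
}}

```text
t: 4.85
tcp_pos: [524.6, 102.8, 109.0]
ee_rot: [179.3, 15.0, 91.6]
force: [0.4, -0.3, -1.1]
width: 36.0
finger_force: 0.0
```

{"fn": "jog_arm", "kwargs": {
  "rows": [
    [6.7,-0.6,-1.3,0,-7,0,36],
    [0,0,13,0,0,0,36],
    [0,0,0,0,0,0,8],
    [0,0,0,0,0,0,8],
    [0,0,0,0,0,0,8]
  ]
}}

```text
t: 5.35
tcp_pos: [523.8, 104.0, 95.3]
ee_rot: [179.5, 21.7, 91.4]
force: [3.8, 1.5, -6.8]
width: 11.9
finger_force: 58.6
```

{"fn": "jog_arm", "kwargs": {
  "rows": [
    [-5.4,0,0.4,0,8,0,8],
    [-5.4,0,0.4,0,8,0,8],
    [-5.4,0,0.4,0,8,0,8],
    [-5.4,0,0.4,0,8,0,8],
    [-5.4,0,0.4,0,8,0,8]
  ]
}}

```text
t: 5.85
tcp_pos: [524.8, 77.1, 99.0]
ee_rot: [179.2, -18.6, 91.9]
force: [-2.3, 5.6, -6.3]
width: 11.6
finger_force: 62.1
```

{"fn": "jog_arm", "kwargs": {
  "rows": [
    [0,0,0,0,0,0,8],
    [0,0,0,0,0,0,36],
    [0,0,0,0,0,0,36],
    [0,0,-13,0,0,0,36]
  ]
}}

```text
t: 6.25
tcp_pos: [522.6, 73.1, 107.4]
ee_rot: [179.7, -18.2, 91.8]
force: [0.3, 0.7, -0.7]
width: 36.2
finger_force: 0.0
```

Run:
```python
from rig import ctrl
import pickle
from h import *
d=pickle.load(open("s0.pkl","rb"));a=d["scene"];s=ctrl.snapshot("scene");t=ctrl.snapshot("top");pickle.dump((s,t),open("sc2.pkl","wb"))
o=[cv2.resize(q["pixels"][200:240,230:283],(397,300),interpolation=cv2.INTER_CUBIC) for q in(a,s)]
o2=[cv2.resize(q["pixels"][140:186,240:301],(397,300),interpolation=cv2.INTER_CUBIC) for q in(d["top"],t)]
cv2.imwrite("pics/c2.png",np.vstack([np.hstack(o),np.hstack(o2)])[:,:,::-1])
b=np.array([-.033,.999,0]);A=np.array([524,88.5,60.])
al=np.radians(22)
plan(A+53*(np.sin(al)*b+np.cos(al)*np.array([0,0,1])),91.9,-22)
```

```text
5
[6.7, -0.0, 2.2, 0.1, -8.0, -0.0]
[7.0, 0.0, 1.3, 0.1, -8.0, -0.0]
[7.1, 0.0, 0.3, 0.1, -8.0, -0.0]
[7.0, 0.0, -0.7, 0.1, -8.0, -0.0]
[6.9, 0.0, -1.7, 0.1, -8.0, -0.0]
```

View pics/c2.png

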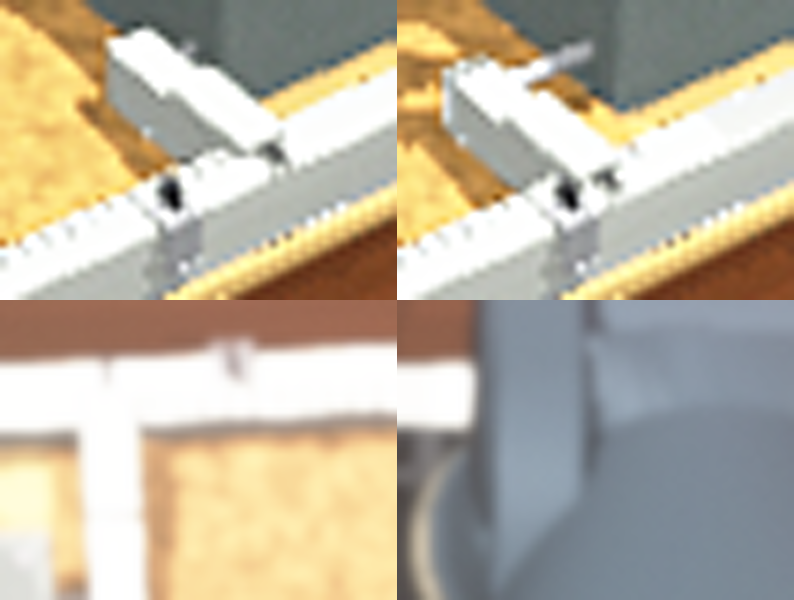

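Scene crop: the pointer's dark tip moved from (274,150) to (210,180), with the clip fin at (171,192). I'll convert that to millimetres.

Run:
```python
import pickle
from h import *
s,t=pickle.load(open("sc2.pkl","rb"))
f=lambda u,v:(230+u/7.5-.43,200+v/7.5-.43)
for n,uv,z in(("p0",(274,150),51),("p1",(210,180),51),("clipfin",(171,192),55)):print(n,onz(s,f(*uv),z).round(1))
```

```text
p0 [642.6  14.9  51. ]
p1 [643.9 -16.2  51. ]
clipfin [645.7 -35.5  55. ]
```

{"fn": "jog_arm", "kwargs": {
  "rows": [
    [6.7,0,2.2,0,-8,0,36],
    [7,0,1.3,0,-8,0,36],
    [7.1,0,0.3,0,-8,0,36],
    [7,0,-0.7,0,-8,0,36],
    [6.9,0,-1.7,0,-8,0,36]
  ]
}}

```text
t: 6.85
tcp_pos: [523.2, 109.6, 109.0]
ee_rot: [179.4, 22.1, 91.5]
force: [0.1, -0.4, -1.0]
width: 35.6
finger_force: 0.0
```

{"fn": "jog_arm", "kwargs": {
  "rows": [
    [0,0,14,0,0,0,36],
    [0,0,0,0,0,0,8],
    [0,0,0,0,0,0,8],
    [0,0,0,0,0,0,8]
  ]
}}

```text
t: 7.25
tcp_pos: [523.8, 103.5, 94.7]
ee_rot: [179.5, 21.7, 91.4]
force: [4.9, -0.4, -11.1]
width: 12.8
finger_force: 58.7
```

{"fn": "jog_arm", "kwargs": {
  "rows": [
    [-5.4,0,0.4,0,8,0,8],
    [-5.4,0,0.4,0,8,0,8],
    [-5.4,0,0.4,0,8,0,8],
    [-5.4,0,0.4,0,8,0,8],
    [-5.4,0,0.4,0,8,0,8]
  ]
}}

```text
t: 7.75
tcp_pos: [524.8, 76.8, 98.3]
ee_rot: [179.3, -18.6, 91.8]
force: [1.3, 9.6, -13.2]
width: 12.1
finger_force: 60.6
```

{"fn": "jog_arm", "kwargs": {
  "rows": [
    [0,0,0,0,0,0,8],
    [0,0,0,0,0,0,36],
    [0,0,0,0,0,0,36],
    [0,0,-13,0,0,0,36]
  ]
}}

```text
t: 8.15
tcp_pos: [522.6, 72.9, 107.3]
ee_rot: [179.8, -18.2, 91.8]
force: [-0.4, -0.0, -0.5]
width: 35.9
finger_force: 0.0
```

Run:
```python
from rig import ctrl
import pickle
from h import *
st=ctrl.get_state()
s=ctrl.snapshot("scene");w=ctrl.snapshot("wrist");pickle.dump((s,w,st),open("sc3.pkl","wb"))
q=proj(w,[649,-33,54],st);print(q,st["ee_rot"],st["tcp_pos"])
x,y=int(np.clip(q[0]-33,0,446)),int(np.clip(q[1]-33,0,318));print(x,y)
o=[cv2.resize(s["pixels"][200:250,220:270],(398,398),interpolation=cv2.INTER_CUBIC),cv2.resize(w["pixels"][y:y+66,x:x+66],(398,398),interpolation=cv2.INTER_CUBIC)]
cv2.imwrite("pics/c3.png",np.hstack(o)[:,:,::-1])
b=np.array([-.033,.999,0]);A=np.array([524,88.5,60.])
al=np.radians(15)
plan(A+53*(np.sin(al)*b+np.cos(al)*np.array([0,0,1])),91.9,-15)
```

```text
[415.14215195 380.13828294] [179.75545125 -18.17044184  91.76879772] [522.63438949  72.88771518 107.25335826]
382 318
4
[7.1, 0.0, 1.8, 0.1, -8.3, -0.0]
[7.3, 0.0, 0.8, 0.1, -8.3, -0.0]
[7.4, 0.0, -0.3, 0.1, -8.3, -0.0]
[7.2, 0.0, -1.4, 0.1, -8.3, -0.0]
```

View pics/c3.png

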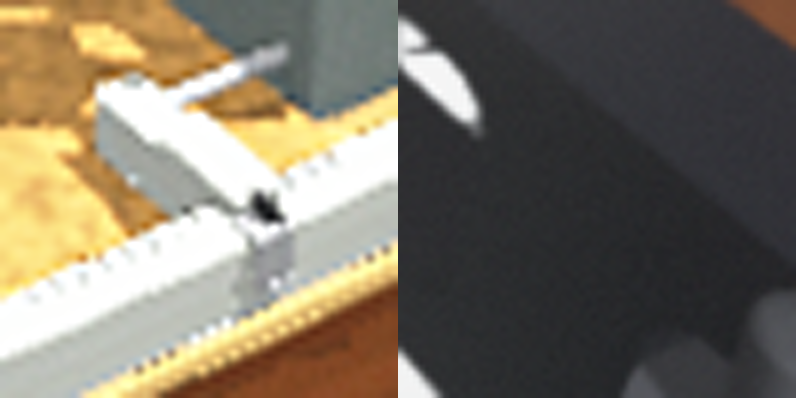

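Scene crop: fin at (265,205), stop bar's near top corner at (97,88); the pointer is partly hidden by the fin. Track that corner's travel from the earlier crops, (108,40) at the start and (48,78) in c2.

Run:
```python
import pickle
from h import *
s,w,st=pickle.load(open("sc3.pkl","rb"));d=pickle.load(open("s0.pkl","rb"))
for n,uv in(("0",(230+108/7.5,200+40/7.5)),("2",(230+48/7.5,200+78/7.5)),("3",(220+97/7.96,200+88/7.96))):print(n,np.round(onz(s,np.array(uv)-.44,55),1))
# fin dark pixels: image now, and pointer/fin in first
for n,im in(("0",d["scene"]),("3",s)):
    g=cv2.cvtColor(im["pixels"],cv2.COLOR_RGB2GRAY)[216:236,244:272];print(n);print(g[::1])
```

```text
0 [552.5  -2.   55. ]
2 [560.5 -35.8  55. ]
3 [556.3 -47.9  55. ]
0
[[128 126 127 145 156 157 155 156 157 160 157 154 138 173 220 255 255 255
  253 253 254 255 255 253 254 254 254 253]
 [133 135 130 129 137 204 172 160 158 156 156 159 150 145 153 193 249 255
  255 255 255 255 255 227 255 255 253 253]
 [153 147 151 139 132 177 156 156 160 158 158 158 159 150 154 150 170 247
  255 255 253 235 206 202 255 255 254 254]
 [218 161 144 147 146 163 157 153 160 160 156 155 154 149 145 161 150 174
  238 240 190 121  98 198 255 255 255 255]
 [221 212 151 133 136 148 156 149 150 158 158 154 142 205 221 255 207 159
  163 208 151 129  84 105 239 255 255 255]
 [229 233 161 125 126 125 138 137 129 141 102 139 255 255 241 226 253 255
  255 255 255 213 137 130 186 255 240 242]
 [227 230 218 155 135 128 126 125 204 217 255 235 225 255 254 249 255 255
  255 255 255 255 212 232 183 222 186 182]
 [222 228 230 212 146 121 205 173 152 193 255 255 225 253 255 254 254 254
  255 255 255 255 196 211 187 185 189 188]
 [216 224 223 218 235 229 252 173  76  97 254 255 253 254 254 254 255 255
  255 255 240 217 183 
[... 2951 characters left out ...]
254 254 254 255 255 255 253 153 204 188 154 146 160 191 195 191 192 189
  189 188 188 192 191 189 188 221 221 248]
 [254 255 255 255 255 244 232 164 135 152 153 154 160 191 193 189 190 190
  190 191 191 190 189 225 153 236 241 244]
 [255 255 255 241 220 198 175 150 147 155 157 151 159 187 188 191 190 190
  191 188 188 224 149 237 236 244 221 215]
 [255 246 223 193 190 195 169 149 148 156 156 151 158 189 193 190 190 189
  185 222 199 238 244 246 220 215 195 197]
 [223 193 188 191 195 197 169 170 152 152 150 145 208 199 191 192 187 219
  237 241 245 244 224 216 191 193 157 117]
 [191 193 193 192 197 175 164 156 144 149 241 184 197 193 186 218 238 240
  247 241 219 214 190 193 158 119  86  67]]
```

About 43 mm of the ~50 mm travelled, so 7 mm (~20°) is left. One short stroke, then a close look from above.

{"fn": "jog_arm", "kwargs": {
  "rows": [
    [7.1,0,1.8,0,-8.3,0,36],
    [7.3,0,0.8,0,-8.3,0,36],
    [7.4,0,-0.3,0,-8.3,0,36],
    [7.2,0,-1.4,0,-8.3,0,36],
    [0,0,14,0,0,0,36]
  ]
}}

```text
t: 8.75
tcp_pos: [524.0, 103.3, 96.9]
ee_rot: [179.4, 15.2, 91.9]
force: [0.8, 1.1, -0.6]
width: 35.9
finger_force: 0.0
```

{"fn": "jog_arm", "kwargs": {
  "rows": [
    [0,0,0,0,0,0,8],
    [0,0,0,0,0,0,8],
    [0,0,0,0,0,0,8]
  ]
}}

```text
t: 9.05
tcp_pos: [523.9, 98.8, 96.2]
ee_rot: [179.6, 14.9, 91.5]
force: [5.8, 2.6, -11.2]
width: 12.4
finger_force: 58.7
```

{"fn": "jog_arm", "kwargs": {
  "rows": [
    [-5.4,0,0.4,0,8,0,8],
    [-5.4,0,0.4,0,8,0,8],
    [-2,0,0.1,0,3,0,8],
    [0,0,0,0,0,0,8]
  ]
}}

```text
t: 9.45
tcp_pos: [524.4, 84.7, 98.6]
ee_rot: [179.5, -4.3, 91.5]
force: [2.6, 4.3, -1.6]
width: 13.0
finger_force: 61.9
```

{"fn": "jog_arm", "kwargs": {
  "rows": [
    [0,0,0,0,0,0,36],
    [0,0,0,0,0,0,36],
    [0,0,-20,0,0,0,36]
  ]
}}

```text
t: 9.75
tcp_pos: [521.7, 83.9, 116.1]
ee_rot: [179.9, -4.0, 91.7]
force: [0.2, 0.8, 1.2]
width: 36.1
finger_force: 0.0
```

Run:
```python
from h import *
# camera sits 74 mm along tool x; keep yaw 92, put TCP so the fin is straight under camera axis
plan([600,-75,190],91.9)
```

```text
4
[-38.9, 18.5, -21.2, 0.0, -1.0, -0.1]
[-39.3, 18.4, -20.5, 0.0, -1.0, -0.1]
[-39.6, 18.4, -19.8, 0.0, -1.0, -0.1]
[-40.0, 18.3, -19.2, 0.0, -1.0, -0.1]
```

{"fn": "jog_arm", "kwargs": {
  "rows": [
    [-38.9,18.5,-21.2,0,-1,0,36],
    [-39.3,18.4,-20.5,0,-1,0,36],
    [-39.6,18.4,-19.8,0,-1,0,36],
    [-40,18.3,-19,0,-1,0,36],
    [0,0,0,0,0,0,36]
  ]
}}

```text
t: 10.25
tcp_pos: [604.1, -78.8, 194.0]
ee_rot: [179.4, 0.1, 91.5]
force: [-0.1, -0.4, 1.0]
width: 36.1
finger_force: 0.0
```

Run:
```python
from rig import ctrl
import pickle
from h import *
st=ctrl.get_state();print({k:np.round(st[k],2) for k in("t","tcp_pos","ee_rot")})
w=ctrl.snapshot("wrist");pickle.dump((w,st),open("w4.pkl","wb"))
q=proj(w,[649,-37,54],st);x,y=int(q[0]-60),int(q[1]-45);print(q,x,y)
cv2.imwrite("pics/c4.png",cv2.resize(w["pixels"][y:y+90,x:x+120],(800,600),interpolation=cv2.INTER_CUBIC)[:,:,::-1])
```

```text
{'t': np.float64(10.25), 'tcp_pos': array([604.06, -78.81, 193.99]), 'ee_rot': array([1.7937e+02, 1.4000e-01, 9.1470e+01])}
[294.90101316 136.74889196] 234 91
```

View pics/c4.png

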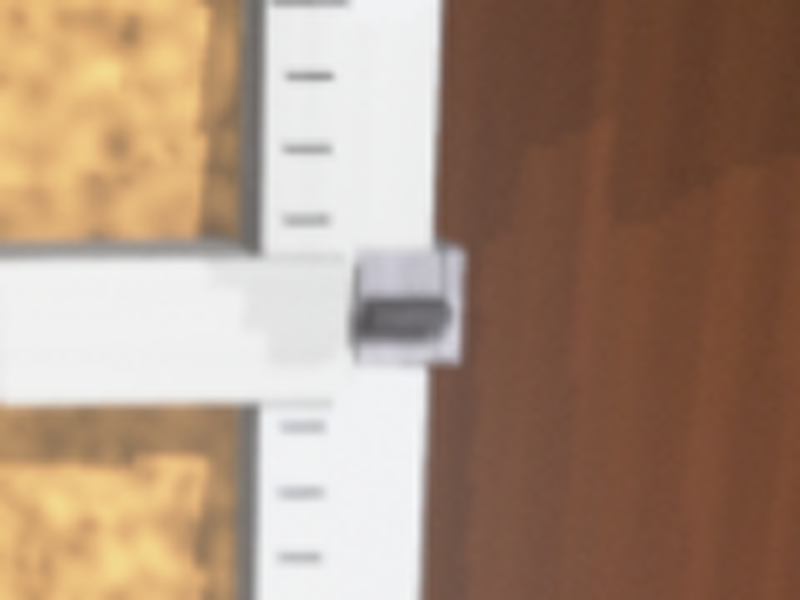

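Last crop: the saddle clip spans rows 247–365 at columns 355–462 with the fin at 298–340; the stop bar's top spans rows 257–403 at columns 0–250. I'll compute both centre lines along the fence.

Run:
```python
import pickle
from h import *
w,st=pickle.load(open("w4.pkl","rb"))
f=lambda u,v:(234+u/6.667-.43,91+v/6.667-.43)
P=lambda u,v,z:onz(w,f(u,v),z,st)
# board direction from inner/outer fence edge and the ticks
for z,uv in((48,[(442,0),(422,600)]),): 
    a,c=P(*uv[0],z),P(*uv[1],z);d=a-c;print("outer edge yaw",np.degrees(np.arctan2(-d[0],d[1])))
tk=np.array([P(*p,48) for p in((309,75),(307,148),(306,219),(302,427),(301,492),(300,557))]);print("ticks",tk.round(1))
b=np.array([-.033,.999,0])
for n,lst in(("stop",[(150,256,55),(150,403,55)]),("saddle50",[(410,247,50),(408,365,50)]),("saddle48",[(410,247,48),(408,365,48)]),("fin",[(405,298,48),(405,340,62)])):
    v=[b@P(*q) for q in lst];print(n,np.round(v,1),"mid",np.mean(v).round(2),"width",abs(v[0]-v[1]).round(1))
# numeric row profile of the stop and saddle columns
g=cv2.cvtColor(w["pixels"],cv2.COLOR_RGB2GRAY)
print(g[122:158,250]);print(g[122:158,288]);print(g[122:158,295])
print(g[130:150,282:304])
```

```text
outer edge yaw 2.2604704123783574
ticks [[633.7  -5.4  48. ]
 [633.9 -15.5  48. ]
 [634.3 -25.4  48. ]
 [635.4 -55.6  48. ]
 [635.8 -65.4  48. ]
 [636.2 -75.4  48. ]]
stop [-50.7 -71.6] mid -61.16 width 20.8
saddle50 [-50.2 -67.1] mid -58.66 width 17.0
saddle48 [-50.4 -67.4] mid -58.9 width 17.1
fin [-57.7 -61.9] mid -59.76 width 4.2
[175 176 172 165 155 150 154 185 227 240 241 241 241 241 241 241 240 241
 241 241 240 240 239 240 240 241 241 240 232 199 149 141 139 137 137 138]
[237 237 237 237 237 232 217 202 190 182 181 182 178 155 124 110  99  91
  95 117 157 193 207 216 233 241 241 242 242 242 242 242 242 242 241 241]
[237 237 237 237 236 232 215 199 193 193 193 190 179 145 104 107 115 110
 102 116 156 194 203 199 226 240 242 241 241 241 242 242 242 242 242 241]
[[222 222 222 223 225 193 190 196 196 201 204 201 196 193 193 194 196 193
  171 192 189 149]
 [228 228 228 227 220 167 182 194 196 199 203 200 195 193 194 196 195 194
  175 190 188 146]
 [228 227 228 227 217 160 181 194 197 199 202 200 194 193 194 195 195 193
  176 190 187 135]
 [227 227 227 225 209 156 182 194 196 199 20
[... 837 characters left out ...]
4 160 157 156 158 162 171 176
  195 206 196 120]
 [226 227 231 230 206 171 193 198 199 203 202 199 195 194 196 198 197 193
  205 208 188 116]
 [227 228 233 235 224 186 207 210 208 211 212 209 205 203 206 203 194 181
  185 189 173 111]
 [233 234 237 237 231 207 216 217 214 214 214 212 203 199 200 186 154 140
  136 139 138 100]
 [238 239 239 238 236 232 233 234 233 232 233 231 227 226 225 209 132 101
   98  99  95  89]
 [239 240 240 239 237 239 241 241 241 241 241 241 241 240 239 226 140  96
   93  92  89  88]
 [240 239 240 240 239 240 241 242 242 241 241 241 242 242 241 225 139  97
   94  93  89  89]
 [239 239 240 240 241 241 242 242 241 241 242 241 242 241 240 223 137  97
   93  92  89  88]]
```

Stop centre reads about 1.5–2 mm past the clip, though this is sensitive to perspective. One nearer look from straight above the fin settles it (numeric only).

Run:
```python
from h import *
plan([640,-112,135],92.1)
```

```text
2
[-18.1, 18.1, 28.9, 0.2, 0.0, -0.3]
[-18.2, 18.1, 28.9, 0.2, 0.0, -0.3]
```

{"fn": "jog_arm", "kwargs": {
  "rows": [
    [-18,18,29,0.2,0,-0.3,36],
    [-18,18,29,0.2,0,-0.3,36],
    [0,0,0,0,0,0,36]
  ]
}}

```text
t: 10.6
tcp_pos: [637.3, -109.7, 128.8]
ee_rot: [-179.6, -0.1, 92.3]
force: [-0.8, 0.3, -0.8]
width: 35.8
finger_force: 0.0
```

Run:
```python
from rig import ctrl
import pickle
from h import *
st=ctrl.get_state();print({k:np.round(st[k],2) for k in("t","tcp_pos","ee_rot")})
w=ctrl.snapshot("wrist");pickle.dump((w,st),open("w5.pkl","wb"))
g=cv2.cvtColor(w["pixels"],cv2.COLOR_RGB2GRAY)
b=np.array([-.0367,.9993,0])
R,t=cam(w,st);print("cam",(-R.T@t).round())
q=proj(w,[651,-37,50],st);q2=proj(w,[612,-37,55],st);print(q,q2)
def prof(x,zs,n=3):
    # profile along board y at board-x = x, plane z; sample mm steps
    k=np.arange(-60,-20,1.0);o=[]
    for z in zs:
        v=[]
        for y in k:
            base=np.array([x-.0367*(y+37),y,z]);u=proj(w,base,st).astype(np.float32)
            v.append(cv2.remap(g,u[:1].reshape(1,1),u[1:].reshape(1,1),cv2.INTER_LINEAR)[0,0])
        print(x,z,list(zip(k.astype(int).tolist(),map(int,v))))
prof(612,[55]);prof(646,[49]);prof(652,[49]);prof(641,[49]);prof(643,[49]);prof(652,[62])
```

```text
{'t': np.float64(10.6), 'tcp_pos': array([ 637.34, -109.67,  128.84]), 'ee_rot': array([-1.7959e+02, -7.0000e-02,  9.2250e+01])}
cam [635. -36. 272.]
[272.11941291 103.60240715] [217.37038823 101.41653955]
612 55 [(-60, 126), (-59, 128), (-58, 133), (-57, 134), (-56, 133), (-55, 129), (-54, 124), (-53, 125), (-52, 153), (-51, 226), (-50, 236), (-49, 236), (-48, 236), (-47, 237), (-46, 237), (-45, 236), (-44, 236), (-43, 237), (-42, 237), (-41, 237), (-40, 237), (-39, 237), (-38, 237), (-37, 237), (-36, 237), (-35, 237), (-34, 236), (-33, 237), (-32, 233), (-31, 186), (-30, 173), (-29, 176), (-28, 174), (-27, 166), (-26, 161), (-25, 158), (-24, 158), (-23, 167), (-22, 159), (-21, 145)]
646 49 [(-60, 223), (-59, 223), (-58, 224), (-57, 224), (-56, 224), (-55, 224), (-54, 224), (-53, 224), (-52, 224), (-51, 224), (-50, 224), (-49, 225), (-48, 226), (-47, 209), (-46, 170), (-45, 206), (-44, 210), (-43, 165), (-42, 125), (-41, 93), (-40, 92), (-39, 108), (-38, 112), (-37, 116), (-36, 164), (-35, 195), (-34, 199), (-33, 200), (-32, 207), (-31, 216), (-30, 217), (-29, 228), (-28, 237), (-27
[... 1328 characters left out ...]
8, 113), (-37, 121), (-36, 168), (-35, 200), (-34, 201), (-33, 202), (-32, 203), (-31, 209), (-30, 213), (-29, 229), (-28, 236), (-27, 237), (-26, 237), (-25, 237), (-24, 236), (-23, 237), (-22, 237), (-21, 236)]
652 62 [(-60, 186), (-59, 185), (-58, 186), (-57, 188), (-56, 187), (-55, 191), (-54, 193), (-53, 195), (-52, 197), (-51, 198), (-50, 200), (-49, 205), (-48, 210), (-47, 208), (-46, 190), (-45, 170), (-44, 202), (-43, 195), (-42, 178), (-41, 131), (-40, 110), (-39, 110), (-38, 111), (-37, 113), (-36, 146), (-35, 185), (-34, 191), (-33, 191), (-32, 203), (-31, 212), (-30, 205), (-29, 200), (-28, 207), (-27, 209), (-26, 211), (-25, 211), (-24, 209), (-23, 209), (-22, 208), (-21, 207)]
```

The wrist view from straight above gives the stop centre 2.4 ± 0.3 mm past the clip (stop width reads 20.2, fin top about 3 mm, as given). Roll the wheel back 7°.

Run:
```python
from h import *
plan([524,86,122],91.9,2)
```

```text
5
[39.8, -21.0, 2.0, -0.1, 0.4, 0.1]
[39.8, -21.1, 2.2, -0.1, 0.4, 0.1]
[39.8, -21.1, 2.4, -0.1, 0.4, 0.1]
[39.7, -21.2, 2.7, -0.1, 0.4, 0.1]
[39.7, -21.3, 2.9, -0.1, 0.4, 0.1]
```

{"fn": "jog_arm", "kwargs": {
  "rows": [
    [39.8,-21,2,0,0.4,0,36],
    [39.8,-21,2,0,0.4,0,36],
    [39.8,-21,2.4,0,0.4,0,36],
    [39.8,-21.2,2.6,0,0.4,0,36],
    [39.8,-21.2,2.8,0,0.4,0,36]
  ]
}}

```text
t: 11.15
tcp_pos: [523.2, 87.6, 125.9]
ee_rot: [180.0, -2.0, 92.3]
force: [-0.0, 0.5, 0.8]
width: 36.1
finger_force: 0.0
```

{"fn": "jog_arm", "kwargs": {
  "rows": [
    [0,0,0,0,0,0,36],
    [0,0,12,0,0,0,36],
    [0,0,12,0,0,0,36],
    [0,0,0,0,0,0,36]
  ]
}}

```text
t: 11.55
tcp_pos: [524.3, 85.6, 98.8]
ee_rot: [-179.8, -2.0, 92.2]
force: [-0.4, -0.1, -0.3]
width: 36.2
finger_force: 0.0
```

{"fn": "jog_arm", "kwargs": {
  "rows": [
    [0,0,0,0,0,0,8],
    [0,0,0,0,0,0,8],
    [0,0,0,0,0,0,8]
  ]
}}

```text
t: 11.85
tcp_pos: [524.7, 85.6, 100.6]
ee_rot: [-179.9, -2.0, 92.2]
force: [-3.3, -2.0, 1.4]
width: 10.6
finger_force: 58.6
```

{"fn": "jog_arm", "kwargs": {
  "rows": [
    [2.4,0,0.1,0,-3.5,0,8],
    [2.4,0,0.1,0,-3.5,0,8],
    [0,0,0,0,0,0,8],
    [0,0,0,0,0,0,36],
    [0,0,0,0,0,0,36]
  ]
}}

```text
t: 12.35
tcp_pos: [526.0, 91.2, 100.9]
ee_rot: [179.9, 4.9, 92.3]
force: [-0.3, -0.5, 0.7]
width: 35.9
finger_force: 0.0
```

{"fn": "jog_arm", "kwargs": {
  "rows": [
    [0,0,-25,0,0,0,36],
    [0,0,0,0,0,0,36]
  ]
}}

```text
t: 12.55
tcp_pos: [527.3, 93.5, 128.3]
ee_rot: [179.7, 4.9, 92.2]
force: [1.2, 0.3, 0.0]
width: 36.3
finger_force: 0.0
```

Run:
```python
from h import *
plan([638,-110,130],92.1)
```

```text
5
[-41.4, 20.5, 3.3, 0.1, 1.0, 0.0]
[-41.4, 20.6, 2.6, 0.1, 1.0, 0.0]
[-41.5, 20.6, 1.8, 0.1, 1.0, 0.0]
[-41.5, 20.6, 1.1, 0.1, 1.0, 0.0]
[-41.5, 20.6, 0.4, 0.1, 1.0, 0.0]
```

{"fn": "jog_arm", "kwargs": {
  "rows": [
    [-41.4,20.5,3,0,1,0,36],
    [-41.4,20.5,2.6,0,1,0,36],
    [-41.5,20.5,1.8,0,1,0,36],
    [-41.5,20.5,1,0,1,0,36],
    [-41.5,20.5,0.4,0,1,0,36]
  ]
}}

```text
t: 13.05
tcp_pos: [636.9, -112.4, 127.7]
ee_rot: [179.9, -0.1, 92.3]
force: [1.3, -0.3, -0.2]
width: 36.4
finger_force: 0.0
```

{"fn": "jog_arm", "kwargs": {
  "rows": [
    [0,0,0,0,0,0,36],
    [0,0,0,0,0,0,36]
  ]
}}

```text
t: 13.25
tcp_pos: [636.0, -111.8, 126.8]
ee_rot: [-180.0, -0.0, 92.1]
force: [-0.2, 0.9, -0.1]
width: 35.8
finger_force: 0.0
```

```bash
cat > chk.py <<'E'
from rig import ctrl
import pickle,sys
from h import *
st=ctrl.get_state();print({k:np.round(st[k],2) for k in("t","tcp_pos","ee_rot")})
w=ctrl.snapshot("wrist");pickle.dump((w,st),open("w6.pkl","wb"))
g=cv2.cvtColor(w["pixels"],cv2.COLOR_RGB2GRAY)
def prof(x,z,y0,y1,s=.5):
    k=np.arange(y0,y1,s);u=np.array([proj(w,[x-.0367*(y+37),y,z],st) for y in k],np.float32)
    return k,cv2.remap(g,u[:,:1],u[:,1:],cv2.INTER_LINEAR).ravel().astype(float)
def cross(k,v,lo,hi,up):
    th=(lo+hi)/2;i=np.where((v[:-1]<th)&(v[1:]>=th) if up else (v[:-1]>=th)&(v[1:]<th))[0];return [round(float(k[j]+(th-v[j])/(v[j+1]-v[j])*(k[1]-k[0])-.0367*x),2) for j in i]
for x in(600,612,624):
    k,v=prof(x,55,-60,-20);print("stop",x,cross(k,v,130,237,True),cross(k,v,174,237,False))
for x in(646,649,652):
    k,v=prof(x,62,-46,-30);print("fin z62",x,"top edge",cross(k,v,112,190,True),cross(k,v,112,190,False),v.astype(int).tolist())
    k,v=prof(x,49,-52,-24);print("saddle",x,cross(k,v,215,237,True),cross(k,v,190,225,True))
for x in(636,638,640,642):
    k,v=prof(x,50,-50,-26,1);print("ptr",x,(k[0]-.0367*x).round(1),v.astype(int).tolist())
# fence yaw: outer edge
E
python3 chk.py
```

```text
{'t': np.float64(13.25), 'tcp_pos': array([ 636.01, -111.77,  126.84]), 'ee_rot': array([-1.7997e+02, -5.0000e-02,  9.2120e+01])}
stop 600 [-71.28] [-50.91]
stop 612 [-71.24] [-50.87]
stop 624 [-71.24] [-51.16]
fin z62 646 top edge [-59.71] [-63.71] [202, 181, 191, 207, 215, 213, 189, 166, 153, 153, 152, 152, 151, 149, 135, 123, 116, 115, 116, 127, 151, 188, 197, 199, 200, 201, 202, 204, 211, 219, 221, 220]
saddle 646 [-52.66] [-68.61, -56.33]
fin z62 649 top edge [-59.62] [-66.02] [203, 180, 180, 195, 203, 198, 180, 157, 147, 145, 144, 144, 144, 142, 133, 122, 115, 114, 115, 122, 137, 173, 186, 190, 189, 191, 192, 196, 203, 211, 213, 214]
saddle 649 [-52.65] [-55.21]
fin z62 652 top edge [-59.64] [-62.55] [175, 168, 169, 189, 201, 207, 209, 210, 210, 210, 210, 210, 210, 205, 182, 141, 121, 114, 113, 117, 131, 166, 186, 191, 191, 192, 193, 197, 204, 211, 213, 212]
saddle 652 [-52.6] [-67.96, -55.39]
ptr 636 -73.3 [154, 150, 198, 236, 238, 238, 238, 238, 237, 238, 238, 238, 238, 238, 238, 238, 238, 238, 238, 238, 238, 239, 236, 221]
ptr 638 -73.4 [213, 195, 208, 236, 238, 238, 238, 237, 237, 237, 238, 238, 238, 238, 238, 238, 238, 238, 238, 238, 238, 238, 236, 225]
ptr 640 -73.5 [225, 223, 229, 236, 237, 237, 234, 234, 232, 230, 232, 231, 232, 232, 235, 237, 237, 236, 237, 236, 237, 237, 236, 230]
ptr 642 -73.6 [224, 227, 229, 227, 212, 195, 164, 146, 140, 137, 136, 121, 117, 117, 134, 152, 159, 162, 175, 197, 210, 224, 225, 226]
```

Stop centre −61.1, fin −61.1 (2.9 mm wide as given): the pointer is level with the clip. Now the plaque: locate its corners and the fence face.

Run:
```python
import pickle
from h import *
d=pickle.load(open("s0.pkl","rb"));t=d["top"]
w,st=pickle.load(open("w4.pkl","rb"))
f=lambda u,v:(234+u/6.667-.43,91+v/6.667-.43)
print("inner fence top",onz(w,f(260,30),48,st).round(1),onz(w,f(255,580),48,st).round(1))
tc=lambda u,v:(195+u/4-.4,135+v/4-.4)
P={n:onz(t,tc(*c),40)[:2] for n,c in dict(bL=(473,172),bR=(648,147),sR=(668,268),sL=(492,275),fL=(527,313),fR=(648,295)).items()}
for n,p in P.items():print(n,p.round(1))
v=P["bR"]-P["bL"];print("back len",np.linalg.norm(v),"yaw",np.degrees(np.arctan2(v[0],-v[1])))
b=np.array([-.0367,.9993]);
for n,p in P.items():print(n,"bx",(p@[.9993,.0367]).round(1),"by",(p@b).round(1))
m=(P["fL"]+P["fR"])/2;print("front mid",m)
plan([m[0]-45,m[1],110],2.1)
```

```text
inner fence top [6.264e+02 5.000e-01 4.800e+01] [629.6 -79.1  48. ]
bL [ 575.8 -132.4]
bR [ 590.5 -248.6]
sR [ 510.1 -257. ]
sL [ 507.9 -141.9]
fL [ 482.7 -163.5]
fR [ 492.8 -242.9]
back len 117.06474343690181 yaw 7.197996453384067
bL bx 570.6 by -153.4
bR bx 581.0 by -270.0
sR bx 500.4 by -275.6
sL bx 502.3 by -160.4
fL bx 476.4 by -181.1
fR bx 483.5 by -260.8
front mid [ 487.75368894 -203.168132  ]
11
[-7.7, -17.8, 1.6, -0.0, 0.0, 8.2]
[-10.2, -16.6, 1.6, -0.0, 0.0, 8.2]
[-12.5, -14.9, 1.6, -0.0, 0.0, 8.2]
[-14.5, -13.0, 1.6, -0.0, 0.0, 8.2]
[-16.2, -10.8, 1.6, -0.0, 0.0, 8.2]
[-17.5, -8.4, 1.6, -0.0, 0.0, 8.2]
[-18.6, -5.8, 1.5, -0.0, 0.0, 8.2]
[-19.2, -3.1, 1.5, -0.0, 0.0, 8.2]
[-19.4, -0.3, 1.5, -0.0, 0.0, 8.2]
[-19.3, 2.4, 1.5, -0.0, 0.0, 8.2]
[-18.7, 5.1, 1.5, -0.0, 0.0, 8.2]
```

Run:
```python
from h import *
plan([452.6,-199.5,90],2.1)
```

```text
11
[-7.4, -16.9, 3.4, -0.0, 0.0, 8.2]
[-9.8, -15.7, 3.4, -0.0, 0.0, 8.2]
[-11.9, -14.1, 3.4, -0.0, 0.0, 8.2]
[-13.8, -12.3, 3.4, -0.0, 0.0, 8.2]
[-15.4, -10.2, 3.4, -0.0, 0.0, 8.2]
[-16.7, -7.9, 3.4, -0.0, 0.0, 8.2]
[-17.7, -5.4, 3.4, -0.0, 0.0, 8.2]
[-18.3, -2.9, 3.4, -0.0, 0.0, 8.2]
[-18.5, -0.2, 3.4, -0.0, 0.0, 8.2]
[-18.3, 2.4, 3.4, -0.0, 0.0, 8.2]
[-17.8, 5.0, 3.4, -0.0, 0.0, 8.2]
```

{"fn": "jog_arm", "kwargs": {
  "rows": [
    [-7.4,-16.9,3,0,0,8.2,40],
    [-9.8,-15.7,3,0,0,8.2,40],
    [-11.9,-14.1,3,0,0,8.2,40],
    [-13.8,-12.3,3,0,0,8.2,40],
    [-15.4,-10.2,3,0,0,8.2,40]
  ]
}}

```text
t: 13.8
tcp_pos: [551.8, -149.2, 112.8]
ee_rot: [-180.0, -0.0, 51.1]
force: [-0.8, 0.5, -0.4]
width: 40.0
finger_force: 0.0
```

{"fn": "jog_arm", "kwargs": {
  "rows": [
    [-16.7,-7.9,3.5,0,0,8.2,40],
    [-17.7,-5.4,3.5,0,0,8.2,40],
    [-18.3,-2.9,3.5,0,0,8.2,40],
    [-18.5,-0.2,3.5,0,0,8.2,40],
    [-18.3,2.4,3.5,0,0,8.2,40]
  ]
}}

```text
t: 14.3
tcp_pos: [468.8, -189.8, 95.3]
ee_rot: [-180.0, -0.0, 10.1]
force: [0.1, 0.1, 0.7]
width: 40.4
finger_force: 0.0
```

{"fn": "jog_arm", "kwargs": {
  "rows": [
    [-17.8,5,3.5,0,0,8.2,40],
    [0,0,0,0,0,0,40],
    [0,0,0,0,0,0,40]
  ]
}}

```text
t: 14.6
tcp_pos: [453.3, -198.3, 92.1]
ee_rot: [180.0, -0.0, 2.3]
force: [-0.7, 0.1, 0.4]
width: 39.8
finger_force: 0.0
```

Run:
```python
from h import *
plan([452.6,-199.5,23],2.1,lin=30)
```

```text
3
[-0.2, 0.4, 23.0, 0.0, -0.0, 0.1]
[-0.2, 0.4, 23.0, 0.0, -0.0, 0.1]
[-0.2, 0.4, 23.0, 0.0, -0.0, 0.1]
```

{"fn": "jog_arm", "kwargs": {
  "rows": [
    [-0.2,0.4,23,0,0,0.1,40],
    [-0.2,0.4,23,0,0,0.1,40],
    [0,0,22,0,0,0,40],
    [0,0,0,0,0,0,40]
  ]
}}

```text
t: 15.0
tcp_pos: [451.8, -198.5, 21.7]
ee_rot: [-179.9, 0.2, 2.1]
force: [0.2, -0.4, 0.2]
width: 40.2
finger_force: 0.0
```

{"fn": "jog_arm", "kwargs": {
  "rows": [
    [10,0,0,0,0,0,40],
    [10,0,0,0,0,0,40],
    [8,0,0,0,0,0,40],
    [8,0,0,0,0,0,40],
    [8,0,0,0,0,0,40]
  ]
}}

```text
t: 15.5
tcp_pos: [497.5, -198.5, 24.0]
ee_rot: [180.0, 0.0, 1.9]
force: [-1.5, -0.2, 0.4]
width: 40.0
finger_force: 0.5
```

{"fn": "jog_arm", "kwargs": {
  "rows": [
    [5,0,0,0,0,0,40],
    [5,0,0,0,0,0,40],
    [4,0,0,0,0,0,40],
    [2,0,0,0,0,0,40],
    [0,0,0,0,0,0,40]
  ]
}}

```text
t: 16.0
tcp_pos: [512.8, -198.0, 23.6]
ee_rot: [-180.0, 0.0, 1.9]
force: [0.3, -0.3, 0.0]
width: 39.9
finger_force: 0.0
```

{"fn": "jog_arm", "kwargs": {
  "rows": [
    [3,0,0,0,0,0,40],
    [3,0,0,0,0,0,40],
    [0,0,0,0,0,0,40]
  ]
}}

```text
t: 16.3
tcp_pos: [519.0, -197.8, 23.6]
ee_rot: [180.0, 0.0, 1.9]
force: [-0.7, -0.1, -0.2]
width: 40.2
finger_force: 0.0
```

{"fn": "jog_arm", "kwargs": {
  "rows": [
    [2,0,0,0,0,0,40],
    [2,0,0,0,0,0,40],
    [0,0,0,0,0,0,40]
  ]
}}

```text
t: 16.6
tcp_pos: [522.9, -197.7, 23.6]
ee_rot: [180.0, 0.0, 1.9]
force: [0.0, 0.7, -0.6]
width: 40.2
finger_force: 0.0
```

{"fn": "jog_arm", "kwargs": {
  "rows": [
    [1,0,0,0,0,0,40],
    [0,0,0,0,0,0,40]
  ]
}}

```text
t: 16.8
tcp_pos: [523.5, -197.6, 23.6]
ee_rot: [180.0, 0.0, 1.9]
force: [-1.4, -0.1, -0.3]
width: 39.6
finger_force: 0.3
```

{"fn": "jog_arm", "kwargs": {
  "rows": [
    [1,0,0,0,0,0,40],
    [1,0,0,0,0,0,40],
    [0,0,0,0,0,0,40]
  ]
}}

```text
t: 17.1
tcp_pos: [523.6, -197.4, 23.3]
ee_rot: [-180.0, 0.2, 1.9]
force: [-8.3, -1.5, 4.5]
width: 40.0
finger_force: 3.9
```

{"fn": "jog_arm", "kwargs": {
  "rows": [
    [1,0,0,0,0,0,40],
    [0,0,0,0,0,0,40]
  ]
}}

```text
t: 17.3
tcp_pos: [523.6, -197.4, 23.1]
ee_rot: [-180.0, 0.3, 1.9]
force: [-11.2, -1.4, 6.2]
width: 40.1
finger_force: 5.5
```

{"fn": "jog_arm", "kwargs": {
  "rows": [
    [1,0,0,0,0,0,40],
    [0,0,0,0,0,0,40]
  ]
}}

```text
t: 17.5
tcp_pos: [523.6, -197.3, 23.0]
ee_rot: [-180.0, 0.4, 1.8]
force: [-13.7, -2.7, 7.8]
width: 40.0
finger_force: 7.2
```

Flush against the fence. Back off, rise, and go round to the plaque's −y side.

{"fn": "jog_arm", "kwargs": {
  "rows": [
    [-20,0,0,0,0,0,40],
    [-20,0,-10,0,0,0,40],
    [0,0,-40,0,0,0,40],
    [0,0,-40,0,0,0,40],
    [0,0,0,0,0,0,30]
  ]
}}

```text
t: 18.0
tcp_pos: [490.5, -200.0, 118.8]
ee_rot: [179.8, -0.4, 1.9]
force: [0.8, 0.3, -0.6]
width: 29.9
finger_force: 0.0
```

Run:
```python
from h import *
plan([599,-292,100],92.1)
```

```text
11
[9.6, 8.7, 1.8, 0.0, -0.0, -8.2]
[8.2, 10.0, 1.8, 0.0, -0.0, -8.2]
[6.7, 11.0, 1.8, 0.0, -0.0, -8.2]
[5.1, 11.9, 1.8, 0.0, -0.0, -8.2]
[3.3, 12.5, 1.8, 0.0, -0.0, -8.2]
[1.5, 12.8, 1.8, 0.0, -0.0, -8.2]
[-0.3, 12.9, 1.7, 0.0, -0.0, -8.2]
[-2.2, 12.7, 1.7, 0.0, -0.0, -8.2]
[-4.0, 12.3, 1.7, 0.0, -0.0, -8.2]
[-5.7, 11.6, 1.7, 0.0, -0.0, -8.2]
[-7.3, 10.7, 1.7, 0.0, -0.0, -8.2]
```

{"fn": "jog_arm", "kwargs": {
  "rows": [
    [9.6,8.7,1.8,0,0,-8.2,30],
    [8.2,10,1.8,0,0,-8.2,30],
    [6.7,11,1.8,0,0,-8.2,30],
    [5.1,11.9,1.8,0,0,-8.2,30],
    [3.3,12.5,1.8,0,0,-8.2,30]
  ]
}}

```text
t: 18.5
tcp_pos: [537.3, -241.0, 104.2]
ee_rot: [-180.0, 0.0, 43.2]
force: [0.3, 1.0, 0.0]
width: 30.0
finger_force: 0.0
```

{"fn": "jog_arm", "kwargs": {
  "rows": [
    [1.5,12.8,1.8,0,0,-8.2,30],
    [-0.3,12.9,1.8,0,0,-8.2,30],
    [-2.2,12.7,1.8,0,0,-8.2,30],
    [-4,12.3,1.8,0,0,-8.2,30],
    [-5.7,11.6,1.8,0,0,-8.2,30]
  ]
}}

```text
t: 19.0
tcp_pos: [586.4, -282.8, 95.0]
ee_rot: [-180.0, -0.0, 84.2]
force: [0.8, 0.5, 1.1]
width: 30.0
finger_force: 0.0
```

{"fn": "jog_arm", "kwargs": {
  "rows": [
    [-7.3,10.7,1.8,0,0,-8.2,30],
    [0,0,0,0,0,0,30],
    [0,0,0,0,0,0,30]
  ]
}}

```text
t: 19.3
tcp_pos: [595.4, -290.7, 93.1]
ee_rot: [-179.9, -0.0, 91.8]
force: [-1.5, 0.2, 1.3]
width: 30.1
finger_force: 0.0
```

Run:
```python
from h import *
plan([599,-292,23],92.1,lin=30)
```

```text
3
[-0.5, 1.2, 23.4, -0.0, -0.0, -0.1]
[-0.5, 1.2, 23.4, -0.0, -0.0, -0.1]
[-0.5, 1.2, 23.4, -0.0, -0.0, -0.1]
```

{"fn": "jog_arm", "kwargs": {
  "rows": [
    [-0.5,1.2,23,0,0,-0.1,30],
    [-0.5,1.2,23,0,0,-0.1,30],
    [-0.5,1,23,0,0,-0.1,30],
    [0,0,0,0,0,0,30]
  ]
}}

```text
t: 19.7
tcp_pos: [596.8, -290.9, 21.9]
ee_rot: [-179.7, -0.2, 92.2]
force: [0.2, 1.0, -0.8]
width: 30.0
finger_force: 0.0
```

{"fn": "jog_arm", "kwargs": {
  "rows": [
    [10,0,0,0,0,0,30],
    [10,0,0,0,0,0,30],
    [8,0,0,0,0,0,30],
    [8,0,0,0,0,0,30],
    [8,0,0,0,0,0,30]
  ]
}}

```text
t: 20.2
tcp_pos: [597.7, -247.7, 25.6]
ee_rot: [180.0, 0.0, 92.4]
force: [0.0, -0.8, 0.2]
width: 30.2
finger_force: 0.5
```

{"fn": "jog_arm", "kwargs": {
  "rows": [
    [8,0,0,0,0,0,30],
    [8,0,0,0,0,0,30],
    [6,0,0,0,0,0,30],
    [6,0,0,0,0,0,30],
    [5,0,0,0,0,0,30]
  ]
}}

```text
t: 20.7
tcp_pos: [596.0, -214.9, 24.7]
ee_rot: [-180.0, -0.0, 92.4]
force: [-0.5, -1.6, 0.3]
width: 30.1
finger_force: 0.5
```

{"fn": "jog_arm", "kwargs": {
  "rows": [
    [7,0,0,0,0,0,30],
    [7,0,0,0,0,0,30],
    [6,0,0,0,0,0,30],
    [5,0,0,0,0,0,30],
    [3,0,0,0,0,0,30]
  ]
}}

```text
t: 21.2
tcp_pos: [594.7, -186.8, 24.7]
ee_rot: [-179.9, -0.0, 92.4]
force: [-0.1, -0.2, 0.0]
width: 29.8
finger_force: 0.4
```

{"fn": "jog_arm", "kwargs": {
  "rows": [
    [0,0,0,0,0,0,30],
    [1,0,0,0,0,0,30],
    [1,0,0,0,0,0,30],
    [0,0,0,0,0,0,30]
  ]
}}

```text
t: 21.6
tcp_pos: [594.7, -185.5, 24.7]
ee_rot: [-180.0, -0.0, 92.4]
force: [0.3, 0.1, -0.3]
width: 30.1
finger_force: 0.0
```

Run:
```python
from rig import ctrl
from h import *
import pickle
st=ctrl.get_state();p=st["tcp_pos"];print(p,st["force"],"by",p[:2]@[-.0367,.9993],"bx",p[:2]@[.9993,.0367])
w=ctrl.snapshot("wrist");s=ctrl.snapshot("scene");pickle.dump((w,st,s),open("w7.pkl","wb"))
g=cv2.cvtColor(w["pixels"],cv2.COLOR_RGB2GRAY)
for x in(590,600,610,620):
    k=np.arange(-66,-36,1.);u=np.array([proj(w,[x-.0367*(y+50),y,40],st) for y in k],np.float32);print(x,u[0].round(),u[-1].round(),cv2.remap(w["pixels"],u[:,:1],u[:,1:],cv2.INTER_LINEAR).reshape(-1,3)[:,2].tolist(),(k[0]-.0367*x-.0367*0).round(1))
```

```text
[ 594.72195577 -185.50190492   24.72345907] [ 0.32929585  0.05344396 -0.3045842 ] by -207.19834935958656 bx 587.4977304865614
590 [252. -23.] [ 252. -111.] [0, 0, 0, 0, 0, 0, 0, 0, 0, 0, 0, 0, 0, 0, 0, 0, 0, 0, 0, 0, 0, 0, 0, 0, 0, 0, 0, 0, 0, 0] -87.7
600 [278. -22.] [ 280. -110.] [0, 0, 0, 0, 0, 0, 0, 0, 0, 0, 0, 0, 0, 0, 0, 0, 0, 0, 0, 0, 0, 0, 0, 0, 0, 0, 0, 0, 0, 0] -88.0
610 [305. -20.] [ 308. -108.] [0, 0, 0, 0, 0, 0, 0, 0, 0, 0, 0, 0, 0, 0, 0, 0, 0, 0, 0, 0, 0, 0, 0, 0, 0, 0, 0, 0, 0, 0] -88.4
620 [331. -19.] [ 335. -106.] [0, 0, 0, 0, 0, 0, 0, 0, 0, 0, 0, 0, 0, 0, 0, 0, 0, 0, 0, 0, 0, 0, 0, 0, 0, 0, 0, 0, 0, 0] -88.8
```

{"fn": "jog_arm", "kwargs": {
  "rows": [
    [1.5,0,0,0,0,0,30],
    [1.5,0,0,0,0,0,30],
    [0,0,0,0,0,0,30]
  ]
}}

```text
t: 22.0
tcp_pos: [594.6, -182.2, 24.7]
ee_rot: [-180.0, -0.0, 92.4]
force: [0.3, -0.7, 0.2]
width: 30.0
finger_force: 0.0
```

{"fn": "jog_arm", "kwargs": {
  "rows": [
    [1,0,0,0,0,0,30],
    [0,0,0,0,0,0,30]
  ]
}}

```text
t: 22.2
tcp_pos: [594.6, -181.3, 24.7]
ee_rot: [-180.0, -0.0, 92.4]
force: [0.5, -0.3, -0.1]
width: 29.9
finger_force: 0.0
```

{"fn": "jog_arm", "kwargs": {
  "rows": [
    [0.6,0,0,0,0,0,30],
    [0,0,0,0,0,0,30]
  ]
}}

```text
t: 22.4
tcp_pos: [594.5, -180.8, 24.7]
ee_rot: [-180.0, -0.0, 92.4]
force: [-1.2, -0.7, -0.2]
width: 30.2
finger_force: 0.2
```

{"fn": "jog_arm", "kwargs": {
  "rows": [
    [0.6,0,0,0,0,0,30],
    [0,0,0,0,0,0,30]
  ]
}}

```text
t: 22.6
tcp_pos: [594.5, -180.7, 24.7]
ee_rot: [-180.0, 0.0, 92.4]
force: [-1.5, -4.1, -0.5]
width: 30.0
finger_force: 1.9
```

{"fn": "jog_arm", "kwargs": {
  "rows": [
    [0.5,0,0,0,0,0,30],
    [0,0,0,0,0,0,30]
  ]
}}

```text
t: 22.8
tcp_pos: [594.4, -180.4, 24.7]
ee_rot: [-179.9, 0.1, 92.4]
force: [-0.5, -5.3, -0.3]
width: 29.9
finger_force: 2.6
```

{"fn": "jog_arm", "kwargs": {
  "rows": [
    [0.4,0,0,0,0,0,30],
    [0,0,0,0,0,0,30]
  ]
}}

```text
t: 23.0
tcp_pos: [594.4, -180.1, 24.7]
ee_rot: [-179.9, 0.1, 92.3]
force: [-0.9, -5.9, -1.1]
width: 29.8
finger_force: 2.7
```

Contact at about 4–6 N. Back off and check both fits from above.

{"fn": "jog_arm", "kwargs": {
  "rows": [
    [-2,0,0,0,0,0,30],
    [-15,0,0,0,0,0,30],
    [-10,0,-20,0,0,0,30],
    [0,0,-45,0,0,0,30],
    [0,0,-40,0,0,0,30]
  ]
}}

```text
t: 23.5
tcp_pos: [595.3, -207.2, 130.8]
ee_rot: [-179.9, -0.0, 92.3]
force: [1.1, 0.8, 0.3]
width: 29.8
finger_force: 0.0
```

Run:
```python
from h import *
plan([620,-130,150],92.1)
```

```text
2
[38.1, 13.9, -9.6, -0.0, -0.0, 0.1]
[38.1, 13.8, -9.6, -0.0, -0.0, 0.1]
```

{"fn": "jog_arm", "kwargs": {
  "rows": [
    [38,14,-9.5,0,0,0,30],
    [38,14,-9.5,0,0,0,30],
    [0,0,0,0,0,0,30],
    [0,0,0,0,0,0,30]
  ]
}}

```text
t: 23.9
tcp_pos: [620.9, -129.0, 148.8]
ee_rot: [-180.0, -0.0, 92.5]
force: [-0.6, 0.3, 0.3]
width: 30.3
finger_force: 0.0
```

```bash
python3 chk.py | grep -v ptr
python3 - <<'E'
import pickle
from h import *
w,st=pickle.load(open("w6.pkl","rb"));im=w["pixels"]
bp=lambda bx,by,z:np.array([bx*.9993-by*.0367,bx*.0367+by*.9993,z])
def prof(pts):
    u=np.array([proj(w,p,st) for p in pts],np.float32);return u[0].round().tolist(),cv2.remap(im,u[:,:1],u[:,1:],cv2.INTER_LINEAR).reshape(-1,3)[:,2].tolist()
for bx in(560,580,600,618):print("side/stop by -80..-66",bx,prof([bp(bx,y,40) for y in np.arange(-80,-65,1)]))
for by in(-85,-100,-120,-140):print("back/fence bx 616..636",by,prof([bp(x,by,40) for x in np.arange(616,637,1)]))
E
```

```text
{'t': np.float64(23.9), 'tcp_pos': array([ 620.87, -128.97,  148.84]), 'ee_rot': array([-179.98,   -0.  ,   92.48])}
stop 600 [-70.95, -44.15] [-77.65, -50.65]
stop 612 [-70.95] [-78.59, -50.64]
stop 624 [-70.96] [-51.0]
fin z62 646 top edge [-60.23] [-65.21] [186, 212, 217, 207, 188, 166, 155, 152, 151, 151, 148, 137, 113, 100, 99, 108, 111, 115, 123, 152, 180, 202, 206, 208, 210, 215, 219, 223, 225, 224, 231, 236]
saddle 646 [-53.62] [-68.85, -57.9]
fin z62 649 top edge [-60.2] [-64.9] [164, 195, 210, 204, 183, 170, 162, 160, 158, 156, 150, 137, 116, 98, 99, 105, 110, 113, 120, 144, 173, 195, 199, 201, 202, 208, 214, 218, 220, 220, 227, 235]
saddle 649 [-53.63] [-68.49, -56.19]
fin z62 652 top edge [-69.73, -60.1] [-63.82, -54.68] [135, 175, 210, 213, 213, 212, 211, 208, 206, 206, 204, 188, 160, 117, 107, 106, 110, 110, 116, 131, 161, 181, 191, 194, 197, 205, 213, 217, 215, 200, 172, 129]
saddle 652 [-53.43] [-68.56, -56.49]
side/stop by -80..-66 560 ([181.0, 103.0], [159, 159, 159, 163, 158, 137, 125, 105, 96, 119, 199, 238, 241, 240, 239])
side/stop by -80..-66 580 ([205.0, 103.0
[... 225 characters left out ...]
 ([252.0, 104.0], [145, 146, 140, 117, 112, 111, 109, 107, 104, 132, 234, 242, 242, 242, 242])
back/fence bx 616..636 -85 ([249.0, 110.0], [147, 146, 145, 145, 145, 146, 140, 128, 112, 104, 108, 153, 212, 225, 225, 226, 226, 226, 230, 229, 226])
back/fence bx 616..636 -100 ([249.0, 128.0], [145, 143, 141, 143, 142, 141, 139, 128, 110, 101, 105, 145, 210, 222, 196, 171, 166, 166, 164, 164, 164])
back/fence bx 616..636 -120 ([249.0, 152.0], [142, 143, 142, 142, 140, 138, 134, 128, 115, 99, 108, 156, 187, 185, 182, 183, 185, 187, 184, 182, 181])
back/fence bx 616..636 -140 ([249.0, 175.0], [142, 141, 142, 142, 139, 136, 131, 125, 114, 103, 113, 165, 226, 234, 230, 227, 227, 228, 227, 227, 227])
```

The stop centre is −60.85 against the clip's about −61.1, so still level, and the plaque edges are parallel to fence and stop. There is a dark 2–3 mm rim at the fence, which may be shadow, so I'll give one light confirming nudge in +x from the front.

Run:
```python
from h import *
plan([484.5,-113.3,100],2.1)
```

```text
11
[2.0, -12.3, 4.4, -0.0, 0.0, 8.2]
[0.2, -12.4, 4.4, -0.0, 0.0, 8.2]
[-1.5, -12.3, 4.4, -0.0, 0.0, 8.2]
[-3.3, -12.0, 4.4, -0.0, 0.0, 8.2]
[-5.0, -11.4, 4.4, -0.0, 0.0, 8.2]
[-6.6, -10.6, 4.4, -0.0, 0.0, 8.2]
[-8.0, -9.5, 4.4, -0.0, 0.0, 8.2]
[-9.3, -8.3, 4.4, -0.0, 0.0, 8.2]
[-10.4, -6.9, 4.4, -0.0, 0.0, 8.2]
[-11.2, -5.3, 4.4, -0.0, 0.0, 8.2]
[-11.9, -3.7, 4.4, -0.0, 0.0, 8.2]
```

{"fn": "jog_arm", "kwargs": {
  "rows": [
    [2,-12.3,4.4,0,0,8.2,40],
    [0,-12.4,4.4,0,0,8.2,40],
    [-1.5,-12.3,4.4,0,0,8.2,40],
    [-3.3,-12,4.4,0,0,8.2,40],
    [-5,-11.4,4.4,0,0,8.2,40]
  ]
}}

```text
t: 24.45
tcp_pos: [557.6, -123.3, 126.0]
ee_rot: [-179.9, 0.1, 51.0]
force: [0.3, -0.1, 0.8]
width: 40.1
finger_force: 0.0
```

{"fn": "jog_arm", "kwargs": {
  "rows": [
    [-6.6,-10.6,4.4,0,0,8.2,40],
    [-8,-9.5,4.4,0,0,8.2,40],
    [-9.3,-8.3,4.4,0,0,8.2,40],
    [-10.4,-6.9,4.4,0,0,8.2,40],
    [-11.2,-5.3,4.4,0,0,8.2,40]
  ]
}}

```text
t: 24.95
tcp_pos: [495.7, -115.9, 104.2]
ee_rot: [-180.0, 0.1, 10.0]
force: [0.1, 0.2, -0.3]
width: 39.8
finger_force: 0.0
```

{"fn": "jog_arm", "kwargs": {
  "rows": [
    [-11.9,-3.7,4.4,0,0,8.2,40],
    [0,0,0,0,0,0,40],
    [0,0,0,0,0,0,40]
  ]
}}

```text
t: 25.25
tcp_pos: [484.6, -114.1, 100.4]
ee_rot: [180.0, 0.0, 2.4]
force: [0.6, -0.5, 0.3]
width: 39.8
finger_force: 0.0
```

Run:
```python
from h import *
plan([484.5,-113.3,24],2.1,lin=30)
```

```text
3
[-0.0, -0.3, 25.5, 0.0, 0.0, 0.1]
[-0.0, -0.3, 25.5, 0.0, 0.0, 0.1]
[-0.0, -0.3, 25.5, 0.0, 0.0, 0.1]
```

{"fn": "jog_arm", "kwargs": {
  "rows": [
    [0,0,25.5,0,0,0,40],
    [0,0,25.5,0,0,0,40],
    [0,0,25,0,0,0,40],
    [0,0,0,0,0,0,40]
  ]
}}

```text
t: 25.65
tcp_pos: [483.2, -113.2, 22.0]
ee_rot: [-179.9, 0.3, 2.3]
force: [0.1, -0.3, -0.1]
width: 40.2
finger_force: 0.0
```

{"fn": "jog_arm", "kwargs": {
  "rows": [
    [12,0,0,0,0,0,40],
    [10,0,0,0,0,0,40],
    [6,0,0,0,0,0,40],
    [2,0,0,0,0,0,40],
    [0,0,0,0,0,0,40]
  ]
}}

```text
t: 26.15
tcp_pos: [515.1, -112.0, 24.8]
ee_rot: [180.0, 0.0, 2.2]
force: [-0.7, 0.5, -0.7]
width: 40.2
finger_force: 0.0
```

{"fn": "jog_arm", "kwargs": {
  "rows": [
    [1.5,0,0,0,0,0,40],
    [1.5,0,0,0,0,0,40],
    [0,0,0,0,0,0,40]
  ]
}}

```text
t: 26.45
tcp_pos: [517.5, -112.0, 24.5]
ee_rot: [180.0, 0.0, 2.2]
force: [1.1, -0.0, -0.1]
width: 39.8
finger_force: 0.0
```

{"fn": "jog_arm", "kwargs": {
  "rows": [
    [1,0,0,0,0,0,40],
    [1,0,0,0,0,0,40],
    [0,0,0,0,0,0,40]
  ]
}}

```text
t: 26.75
tcp_pos: [519.5, -111.9, 24.4]
ee_rot: [-180.0, 0.0, 2.2]
force: [0.6, -0.2, -0.3]
width: 40.0
finger_force: 0.0
```

{"fn": "jog_arm", "kwargs": {
  "rows": [
    [0.8,0,0,0,0,0,40],
    [0,0,0,0,0,0,40]
  ]
}}

```text
t: 26.95
tcp_pos: [520.2, -111.8, 24.3]
ee_rot: [-180.0, 0.1, 2.2]
force: [-0.9, -0.5, -0.1]
width: 40.2
finger_force: 0.3
```

{"fn": "jog_arm", "kwargs": {
  "rows": [
    [0.8,0,0,0,0,0,40],
    [0,0,0,0,0,0,40]
  ]
}}

```text
t: 27.15
tcp_pos: [520.5, -111.7, 24.3]
ee_rot: [-180.0, 0.1, 2.2]
force: [-4.1, 0.6, 1.5]
width: 39.9
finger_force: 1.6
```

Firm contact at bx 515.7, the same place as before, so the plaque is flush with the fence. Retreat and hand in.

{"fn": "jog_arm", "kwargs": {
  "rows": [
    [-3,0,0,0,0,0,40],
    [-15,0,0,0,0,0,40],
    [-15,0,-15,0,0,0,40],
    [0,0,-45,0,0,0,40],
    [0,0,-45,0,0,0,40]
  ]
}}

```text
t: 27.65
tcp_pos: [487.1, -112.9, 130.2]
ee_rot: [-180.0, 0.1, 2.2]
force: [0.7, 0.4, -0.9]
width: 39.9
finger_force: 0.0
```

{"fn": "jog_arm", "kwargs": {
  "rows": [
    [0,0,0,0,0,0,40],
    [0,0,0,0,0,0,40],
    [0,0,0,0,0,0,40]
  ]
}}

```text
t: 27.95
tcp_pos: [487.7, -113.0, 128.6]
ee_rot: [-180.0, 0.1, 2.2]
force: [-0.7, -0.3, -0.1]
width: 40.1
finger_force: 0.0
```

```bash
python3 -c "
from rig import ctrl
print(ctrl.get_state()['tcp_pos']);print(ctrl.finish_job())"
```

```text
[ 487.68100079 -112.95101541  128.59861537]
the job is handed in; nothing more can be done
None
```

The job is handed in at 28 s (no verdict was returned): my last measurements put the pointer within about 1 mm of the clip, and the plaque was pushed to firm contact with both the fence and the stop.

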